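Set out two floats and the brush for varnishing

ROBOT

A 6-joint arm with a two-finger parallel gripper is mounted at the origin on the work surface. World frame = base frame: x ahead of the robot, y to its left, z up, the work surface at z = 0. Lengths are in m, angles in degrees, forces in N, time in s.
With the tool pointing down it reaches from about 0.375 to 0.9 m from the base axis. Payload 3.1 kg.
Tool frame: the origin (TCP) lies on the centre line of the jaws, within the pads' length; the fingertips stand 25 mm ahead of it and the grasp point (between the pads) lies 6 mm ahead of it; z points along the fingers, y is the line along which they close (so a half turn about z gives the same grasp; the last joint's range is limited). The gripper opens to 87 mm and grips with 3 to 60 N. Pads are 19 mm wide; open, the fingers measure 117 mm over their backs; the gripper's body (75 mm by 190 mm) begins 51 mm behind the grasp point.
Start: joints at [58.814, 30.224, 82.088, -0, 67.689, -10.227], TCP at [0.224, 0.584, 0.222] pointing down, gripper open.
Joint ranges: [-176.69, 176.69], [-43.24, 126.21], [12.49, 139.97], [-82, 262], [0, 151.66], [-163.58, 163.58]. Speed limits (degrees/s): [159.86, 159.86, 180, 180, 180, 180].

INTERFACE

Orientations are given as a 3x3 rotation matrix whose columns are the frame's x, y, z axes.
In Python, from rig import read_state, capture, camera_params, hand_in gives the robot as it stands.
- The arm moves only by the tool apply_moves, never from a script. Its argument "rows" is a list of rows, each an object of numbers: "x", "y", "z": the shift along the tool's x, y, z in mm; "rx", "ry", "rz": the turn, a rotation vector about the tool's x, y, z in units of 6 degrees (1.0 is 6 degrees); "claw": the closure in counts, from 0 (fully open) to 255 (shut). A call has 1 to 10 rows; each row is the pose to reach, as a shift and turn from the pose commanded when the call began, along the tool's axes at that moment; what a row does not reach only later rows make up. A row lasts 1/8 s, in which the tool goes at most 62.5 mm and 10.7 degrees, less where a joint would pass 70% of its speed; a pose out of reach is approached as far as the arm can. A call with a gripper value outside its range is refused whole. The fingers move at their own pace and stop on an object; the grip force is fixed at half the most. Time passes only in rows, so rows that repeat a pose let the fingers close. It gives the time, the measured TCP pose, the force, the opening and the grip force at its end, in the units of the state.
- read_state(): the state, without advancing time (a new reading comes with each control period).
- capture(name): name is "scene" or "side" or "wrist"; returns (picture, depth): 420x560x3 uint8, red, green, blue; 420x560 float32, m along the optical axis (not along the pixel's ray), 0 where there is no reading.
- camera_params(name): a dict with "fx", "fy", "cx", "cy" (pixels), "xyz" and "orientation" of the camera in the world. Camera axes: x right, y up, looking along -z (the intrinsics and any distortion apply to the point x, -y, -z); pixel columns grow to the right and rows downward; lengths in m; the calibration is good to about 2 mm. A picture is of the moment at which its call begins: read the wrist's pose just before it. camera_params takes no time and is no camera call; for the wrist camera it gives the pose at the moment of the call.
- hand_in(): hands the job in; it is judged then, once.
The state is a dict: "time_s": time; "joint_positions": joint angles; "qvel": joint speeds; "tau": joint torques, N m; "position": TCP position; "tcp_rot": TCP orientation; "force": force on the tool from outside, world axes, zero at the start; "moment": the same for the moment, N m; "opening": opening from 0.0 (shut) to 1.0 (fully open); "grasp_force": force on a finger pad.
Only numpy, scipy, OpenCV 4.12 (cv2) and the standard library are available. Lean on these libraries where they do the work, as an engineer would, in place of code of your own. Each camera call takes 0.05 s, during which the arm holds its last target. There are 200 camera calls.

TASK

Get the bench ready for varnishing: stand the large fishing float round end down in the large wooden ring and the small float round end down in the small ring, each seated on its ring with its stem upright, and put the brush butt-down, tip up, into the aluminium tube. Set the floats down gently rather than dropping them, and do not shift or knock over the other things on the bench.

Things in the scene. Friction and masses are not known exactly. Their poses are not given: they have to be found in the camera images.
- float_large: Cork fishing float: egg-shaped body of 60 mm diameter, its round bottom 36 mm below its widest part, and a straight wooden stem of 16 mm diameter. Origin: centre of the widest part; z runs along the stem to its tip at z = 120 mm; bare stem from z = 42 mm, grip it near z = 88 mm. About 90 g. At the start it leans in its rest, body low, stem rising 30 degrees above level.
- float_small: Cork fishing float: egg-shaped body of 42 mm diameter, its round bottom 25 mm below its widest part, and a straight wooden stem of 14 mm diameter. Origin: centre of the widest part; z runs along the stem to its tip at z = 95 mm; bare stem from z = 30 mm, grip it near z = 70 mm. About 45 g. At the start it leans in its rest, body low, stem rising 30 degrees above level.
- brush: Varnish brush: round wooden handle of 14 mm diameter, steel ferrule of 18 mm, stiff black tip. Origin: in the handle, 7 mm from its rounded butt; z runs along the handle to the tip's end at z = 166 mm; bare handle up to z = 121 mm, grip it near z = 111 mm. About 40 g. At the start it leans in its rest, butt low, rising 30 degrees above level.
- rest_large: Fixed plank 140 x 60 x 8 mm with a bent-wire yoke (6 mm wire) on which the large float leans. Origin: under the plank's centre; the large float rises towards its -x. The yoke is 22 mm wide inside and holds the stem 52 mm from the float's origin; its wires end 79 mm above the bench. Nothing else holds the item: lift it up out of the yoke.
- rest_small: Fixed plank 130 x 50 x 8 mm with a bent-wire yoke (6 mm wire) on which the small float leans. Origin: under the plank's centre; the small float rises towards its -x. The yoke is 20 mm wide inside and holds the stem 38 mm from the float's origin; its wires end 64 mm above the bench. Nothing else holds the item: lift it up out of the yoke.
- rest_brush: Fixed plank 140 x 50 x 8 mm with a bent-wire yoke (6 mm wire) on which the brush leans. Origin: under the plank's centre; the brush rises towards its -x. The yoke is 20 mm wide inside and holds the handle 82 mm from the brush's origin; its wires end 70 mm above the bench. Nothing else holds the item: lift it up out of the yoke.
- ring_large: Fixed turned wooden ring stand for the large float: 64 mm outer diameter (78 mm at the foot), 50 mm high, round opening of 44 mm diameter at the top. Origin: centre of its underside.
- ring_large_seat (a point): The point on the large ring's axis, 74 mm above the bench, where the large float's origin lies when it sits in the ring.
- ring_small: Fixed turned wooden ring stand for the small float: 48 mm outer diameter (62 mm at the foot), 50 mm high, round opening of 30 mm diameter at the top. Origin: centre of its underside.
- ring_small_seat (a point): The point on the small ring's axis, 68 mm above the bench, where the small float's origin lies when it sits in the ring.
- tube: Fixed upright aluminium tube, the brush holder: 40 mm outer and 32 mm inner diameter, 90 mm high, open at the top, its floor 6 mm above the bench. Origin: centre of its underside.
- spool_a: Bystander: standing spool of thread, 42 mm diameter, 62 mm high. Loose. Origin: centre of its underside.
- spool_b: Bystander: standing spool of thread, 42 mm diameter, 62 mm high. Loose. Origin: centre of its underside.
- spool_c: Bystander: standing spool of thread, 42 mm diameter, 62 mm high. Loose. Origin: centre of its underside.
- lacquer: Bystander: small amber bottle of lacquer, 48 mm diameter, 85 mm high, standing loose. Origin: centre of its underside.
- bead_jar: Bystander: squat glass jar with a lid, 60 mm diameter, 60 mm high, standing loose. Origin: centre of its underside.
- hair_stacker: Bystander: brass cylinder (a hair stacker), 40 mm diameter at the foot, 70 mm high, standing loose. Origin: centre of its underside.
- hook_box: Bystander: flat clear plastic box, 90 x 60 x 22 mm, lying loose. Origin: centre of its underside; x along its length.
Not all that is in view belongs to the job. Of the things like the brush, leave any that is green or red; of the rest the larger one is meant.

How it is judged:
By the outcome, as a careful person would: the job done as asked, in the order asked, and still so for the second after the job is handed in, with the robot touching nothing.
It also fails if it takes over 72 s, if anything falls off the work surface, if the arm or the gripper's body presses on something with over 40 N, if the wrist force passes 120 N, or if a joint passes its speed limit or range.

## Working session

There is one attempt and no reset: what is moved stays moved. The work goes in short steps, Python scripts to look and compute and a tool call to move; the robot and the scene stay as the last step left them, time stands still between calls to the robot, and variables do not carry over. Pictures are saved under pics/ and viewed, at most 10 in all, crops included, and the job is handed in when it is done.

Besides the shell and the picture viewer there is one more tool, called after "Request:" as name([rows], argument=value, ...), one row to a line, values as JSON. apply_moves: Moves the arm, as the interface text tells. Its arguments: {"type":"object","properties":{"rows":{"type":"array"}},"required":["rows"]}

```bash
ls; mkdir -p pics; python3 - <<'E'
from rig import *
import cv2,numpy as np
for n in ("scene","side"):
    p,d=capture(n); cv2.imwrite(f"pics/{n}0.png",p[:,:,::-1]); np.save(f"{n}0.npy",d); np.save(f"{n}0c.npy",p)
    print(n,camera_params(n))
print(camera_params("wrist"))
s=read_state();print(s)
E
```

```text
pics
scene {'fx': 406.5916943862365, 'fy': 406.5916943862365, 'cx': 278.73347894202965, 'cy': 220.20639939144405, 'xyz': array([1.24799642, 0.31013743, 0.78030105]), 'orientation': array([[-0.35809914, -0.6155903 ,  0.70200683],
       [ 0.93351856, -0.22192301,  0.28159063],
       [-0.01755299,  0.75617376,  0.65413541]])}
side {'fx': 517.7896584333636, 'fy': 517.7896584333636, 'cx': 276.551606739781, 'cy': 206.74646617306988, 'xyz': array([-0.21551545, -0.64098584,  1.11217794]), 'orientation': array([[ 6.64079639e-01,  5.44584934e-01, -5.12274812e-01],
       [-7.47661705e-01,  4.84122074e-01, -4.54563299e-01],
       [ 4.55220229e-04,  6.84874491e-01,  7.28660912e-01]])}
{'fx': 315.0936824917259, 'fy': 315.0936824917259, 'cx': 283.05900858507545, 'cy': 205.02992763996687, 'xyz': array([0.16203287, 0.60828434, 0.38363359]), 'orientation': array([[ 0.35680841, -0.9050961 , -0.23127646],
       [ 0.93417661,  0.34534361,  0.08973207],
       [-0.0013463 , -0.24807022,  0.96874112]])}
{'time_s': 0.1, 'joint_positions': array([ 5.88132731e+01,  3.02748257e+01,  8.21478998e+01,  5.11934089e-04,
        6.76900297e+01, -1.02281970e+01]), 'qvel': array([ 0.1125645 , -0.11505036, -0.24016415,  0.04693202, -0.02470215,
        0.03894555]), 'tau': array([-6.06366139e-04, -4.40987778e+01, -1.77149981e+01,  6.35381369e-02,
        5.33505308e-02, -5.29131000e-05]), 'position': array([0.22319339, 0.58309027, 0.22116313]), 'tcp_rot': array([[-9.33838166e-01,  3.57694321e-01, -1.02613204e-03],
       [ 3.57695614e-01,  9.33836724e-01, -1.67926856e-03],
       [ 3.57574958e-04, -1.93520801e-03, -9.99998064e-01]]), 'force': array([ 0.69589169, -0.0182961 , -0.54240234]), 'moment': array([-0.06754843,  0.05216681,  0.04848689]), 'grasp_force': 0.0, 'opening': 1.000362202340988}
```

View pics/scene0.png

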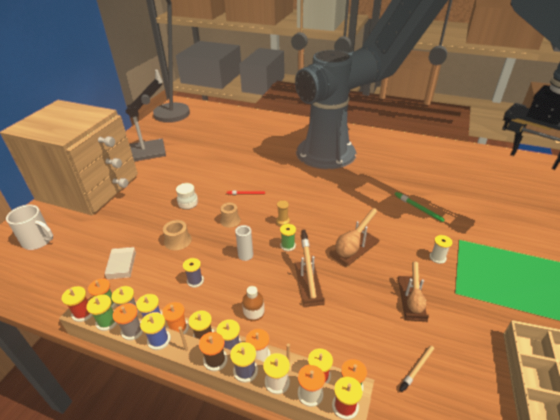

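View pics/side0.png

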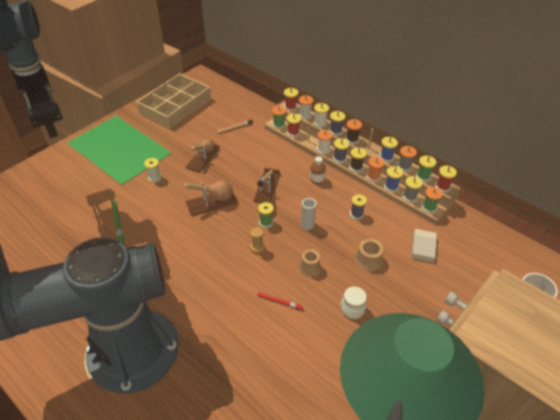

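Scene view: the large float is at about (350,240) with its stem tip at (376,212). The small float is at (416,303) with its stem tip at (416,266). The brush in its rest runs from butt (313,295) to tip (304,235), and a smaller loose brush lies at (417,368) as a decoy. The large ring is at (175,235), the small ring at (230,214) and the tube at (244,242).

```bash
cat > h.py <<'E'
import numpy as np, cv2
from scipy.optimize import least_squares
from rig import *
def world(d,c):
    v,u=np.mgrid[0:d.shape[0],0:d.shape[1]]
    P=np.stack([(u-c["cx"])/c["fx"]*d,-(v-c["cy"])/c["fy"]*d,-d],-1)
    W=P@np.array(c["orientation"]).T+np.array(c["xyz"]); W[d==0]=np.nan
    return W
# profile radius as function of axial z for the items
def prof(kind,z):
    if kind=="brush":
        return np.where(z<0,np.sqrt(np.clip(49e-6-z**2,0,1)),np.where(z<.121,.007,.009))
    R,lo,st,r,_=dict(large=(.03,.036,.042,.008,0),small=(.021,.025,.030,.007,0))[kind]
    body=R*np.sqrt(np.clip(1-(z/np.where(z<0,lo,st))**2,0,1))
    return np.where(z>0,np.maximum(body,r),body)
Z=dict(large=(-.036,.12),small=(-.025,.095),brush=(-.007,.14))
def fit_item(kind,P,p0,pitch=30,free=False):
    """p0=[x,y,z,yaw deg(,pitch)] ; P points. returns params, rms"""
    def f(p):
        e=np.radians(p[4] if free else pitch);y=np.radians(p[3])
        a=np.array([np.cos(e)*np.cos(y),np.cos(e)*np.sin(y),np.sin(e)])
        q=P-p[:3]; t=q@a; r=np.linalg.norm(q-t[:,None]*a,axis=1)
        zl,zh=Z[kind]; tc=np.clip(t,zl+.001,zh)
        s=np.hypot(np.maximum(r-prof(kind,tc),0)+np.minimum(r-prof(kind,tc),0)*1,t-tc)
        return np.minimum(s,.02)
    x0=list(p0)+([pitch] if free else [])
    o=least_squares(f,x0,x_scale=[.01,.01,.01,5]+([5] if free else []),loss="soft_l1",f_scale=.002)
    return o.x,np.median(np.abs(f(o.x)))
E
python3 - <<'E'
from h import *
W={n:world(np.load(n+"0.npy"),camera_params(n)) for n in("scene","side")}
for n,pt in dict(Lbody=(350,243),Ltip=(375,213),Sbody=(417,303),Stip=(416,267),Bbutt=(312,288),Btip=(304,236)).items():
    print(n,W["scene"][pt[1],pt[0]].round(3))
A=np.concatenate([w.reshape(-1,3) for w in W.values()]);A=A[np.isfinite(A).all(1)]
for n,pt,r,H in [("ringL",(175,228),.032,.05),("ringS",(230,209),.024,.05),("tube",(244,229),.02,.09),("spoolG",(288,230),.021,.062),("spoolW",(441,241),.021,.062),("spoolB",(192,265),.021,.062),("lacq",(253,293),.024,.085),("jar",(186,187),.03,.06),("stacker",(283,206),.02,.07)]:
    c=W["scene"][pt[1],pt[0]][:2]
    for k in range(6):
        Q=A[(np.hypot(*(A[:,:2]-c).T)<r+.012)&(A[:,2]>H-.006 if H!=.09 else A[:,2]>.03)&(A[:,2]<H+.01)]
        if n=="tube":
            c=least_squares(lambda c:np.hypot(*(Q[:,:2]-c).T)-r,c,loss="soft_l1",f_scale=.002).x
        else: c=(Q[:,:2].min(0)+Q[:,:2].max(0))/2
    print(n,c.round(4),"span",np.ptp(Q[:,:2],0).round(3),len(Q))
E
```

```text
Lbody [0.498 0.202 0.061]
Ltip [0.402 0.242 0.096]
Sbody [0.617 0.383 0.044]
Stip [0.538 0.366 0.075]
Bbutt [0.645 0.149 0.03 ]
Btip [0.545 0.094 0.093]
ringL [ 0.5859 -0.2626] span [0.065 0.066] 428
ringS [ 0.4596 -0.1597] span [0.051 0.048] 277
tube [ 0.5734 -0.0591] span [0.045 0.042] 703
spoolG [0.5018 0.0357] span [0.044 0.043] 287
spoolW [0.4088 0.4202] span [0.047 0.042] 281
spoolB [ 0.6982 -0.1406] span [0.047 0.042] 322
lacq [0.7383 0.0369] span [0.026 0.022] 113
jar [ 0.4324 -0.3199] span [0.059 0.052] 495
stacker [ 0.4154 -0.0127] span [0.036 0.034] 187
```

```bash
python3 - <<'E'
from h import *
W={n:world(np.load(n+"0.npy"),camera_params(n)) for n in("scene","side")}
A=np.concatenate([w.reshape(-1,3) for w in W.values()]);A=A[np.isfinite(A).all(1)]
for k,p0 in dict(large=(.49,.205,.04,157),small=(.61,.38,.03,190),brush=(.66,.155,.02,210)).items():
    p0=np.array(p0)
    for it in range(3):
        y=np.radians(p0[3]);a=np.array([np.cos(y)*.866,np.sin(y)*.866,.5])
        q=A-p0[:3];t=q@a;r=np.linalg.norm(q-t[:,None]*a,axis=1)
        m=(t>Z[k][0]-.01)&(t<Z[k][1]+.015)&(r<prof(k,np.clip(t,Z[k][0]+.003,Z[k][1]))+.012-.002*it)&(A[:,2]>.013)
        p0,e=fit_item(k,A[m],p0)
    y=np.radians(p0[3]);a=np.array([np.cos(y)*.866,np.sin(y)*.866,.5])
    print(k,p0.round(4),e.round(4),m.sum(),"grip",(p0[:3]+a*dict(large=.088,small=.07,brush=.111)[k]).round(4))
    f,e=fit_item(k,A[m],p0,free=True);print("   free",f.round(4),e.round(4))
E
```

```text
large [4.811000e-01 1.922000e-01 3.680000e-02 1.532007e+02] 0.0019 1284 grip [0.413  0.2265 0.0808]
   free [4.810000e-01 1.922000e-01 3.630000e-02 1.532502e+02 3.111550e+01] 0.0017
small [6.021000e-01 3.834000e-01 2.770000e-02 1.964073e+02] 0.0015 815 grip [0.544  0.3663 0.0627]
   free [6.020000e-01 3.833000e-01 2.740000e-02 1.961081e+02 3.092740e+01] 0.0015
brush [6.575000e-01 1.534000e-01 2.490000e-02 2.111562e+02] 0.0026 552 grip [0.5752 0.1036 0.0804]
   free [6.573000e-01 1.529000e-01 2.420000e-02 2.106344e+02 3.080670e+01] 0.0026
```

Request:
apply_moves([
  {"x":-50,"y":-44,"z":8,"rz":0.2},
  {"x":-100,"y":-88,"z":17,"rz":0.4},
  {"x":-150,"y":-132,"z":26,"rz":0.6},
  {"x":-200,"y":-176,"z":34,"rz":0.8},
  {"x":-250,"y":-220,"z":43,"rz":0.97},
  {"x":-290,"y":-255,"z":50,"rz":0.97},
  {"x":-304,"y":-266,"z":52,"rz":0.97},
  {"x":-304,"y":-266,"z":52,"rz":0.97},
  {"x":-304,"y":-266,"z":52,"rz":0.97},
])

```text
validation failed for argument at $.ro...
```

Request:
apply_moves([
  {"x":-50,"y":-44,"z":8,"rx":0,"ry":0,"rz":0.2,"claw":0},
  {"x":-100,"y":-88,"z":17,"rx":0,"ry":0,"rz":0.4,"claw":0},
  {"x":-150,"y":-132,"z":26,"rx":0,"ry":0,"rz":0.6,"claw":0},
  {"x":-200,"y":-176,"z":34,"rx":0,"ry":0,"rz":0.8,"claw":0},
  {"x":-250,"y":-220,"z":43,"rx":0,"ry":0,"rz":0.97,"claw":0},
  {"x":-290,"y":-255,"z":50,"rx":0,"ry":0,"rz":0.97,"claw":0},
  {"x":-304,"y":-266,"z":52,"rx":0,"ry":0,"rz":0.97,"claw":0},
  {"x":-304,"y":-266,"z":52,"rx":0,"ry":0,"rz":0.97,"claw":0},
])

```text
time_s: 1.1
position: [0.4132, 0.2247, 0.1696]
tcp_rot: [[-0.891, 0.455, -0.001], [0.455, 0.891, -0.0], [0.001, -0.001, -1.0]]
force: [0.5, 0.5, 0.5]
opening: 0.997
grasp_force: 0.0
```

```bash
cat >> h.py <<'E'
G=dict(large=.088,small=.07,brush=.111)
def look(kind,p0,name,zmin=.013,cams=("wrist",)):
    A=[]
    for n in cams:
        c=camera_params(n);p,d=capture(n);cv2.imwrite(f"pics/{name}_{n}.png",p[:,:,::-1]);A.append(world(d,c).reshape(-1,3))
    A=np.concatenate(A);A=A[np.isfinite(A).all(1)];p0=np.array(p0)
    pitch=p0[4]
    for it in range(3):
        y=np.radians(p0[3]);e=np.radians(pitch);a=np.array([np.cos(y)*np.cos(e),np.sin(y)*np.cos(e),np.sin(e)])
        q=A-p0[:3];t=q@a;r=np.linalg.norm(q-t[:,None]*a,axis=1)
        m=(t>Z[kind][0]-.01)&(t<Z[kind][1]+.01)&(r<prof(kind,np.clip(t,Z[kind][0]+.003,Z[kind][1]))+.010-.002*it)&(A[:,2]>zmin)
        p0,e=fit_item(kind,A[m],p0[:4],pitch=pitch)
    f,e2=fit_item(kind,A[m],p0,pitch=pitch,free=True)
    y=np.radians(f[3]);e=np.radians(f[4]);a=np.array([np.cos(y)*np.cos(e),np.sin(y)*np.cos(e),np.sin(e)])
    print(kind,f.round(4),e2.round(4),m.sum(),"grip",(f[:3]+a*G[kind]).round(4))
    return f
def st():
    s=read_state();print("t",s["time_s"],"J",np.round(s["joint_positions"],2),"TCP",np.round(s["position"],4),"open",round(s["opening"],3),"gf",round(s["grasp_force"],1));return s
E
python3 - <<'E'
from h import *
st()
look("large",[.481,.1922,.0368,153.2,30.],"w1")
E
```

```text
t 1.1 J [ 14.89  23.12 106.93  -0.    49.99 -48.07] TCP [0.4132 0.2247 0.1696] open 0.997 gf 0.0
large [4.847000e-01 1.943000e-01 3.830000e-02 1.535731e+02 2.992260e+01] 0.0004 2485 grip [0.4164 0.2282 0.0822]
```

View pics/w1_wrist.png

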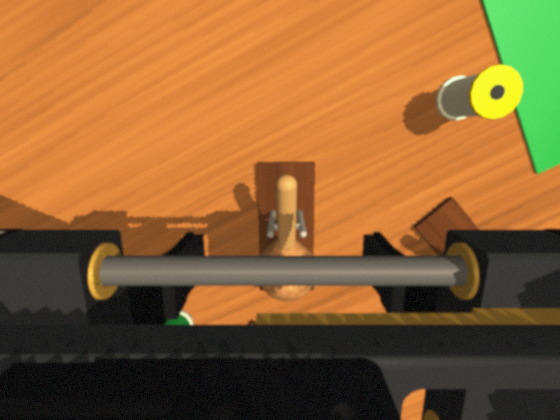

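Request:
apply_moves([
  {"x":-1.3,"y":4.5,"z":20,"rx":0,"ry":0,"rz":0,"claw":100},
  {"x":-1.3,"y":4.5,"z":45,"rx":0,"ry":0,"rz":0,"claw":100},
  {"x":-1.3,"y":4.5,"z":68,"rx":0,"ry":0,"rz":0,"claw":100},
  {"x":-1.3,"y":4.5,"z":81,"rx":0,"ry":0,"rz":0,"claw":100},
  {"x":-1.3,"y":4.5,"z":81,"rx":0,"ry":0,"rz":0,"claw":100},
  {"x":-1.3,"y":4.5,"z":81,"rx":0,"ry":0,"rz":0,"claw":255},
  {"x":-1.3,"y":4.5,"z":81,"rx":0,"ry":0,"rz":0,"claw":255},
  {"x":-1.3,"y":4.5,"z":81,"rx":0,"ry":0,"rz":0,"claw":255},
  {"x":-1.3,"y":4.5,"z":81,"rx":0,"ry":0,"rz":0,"claw":255},
])

```text
time_s: 2.28
position: [0.4157, 0.2299, 0.0894]
tcp_rot: [[-0.893, 0.451, 0.001], [0.451, 0.893, 0.0], [-0.001, 0.0, -1.0]]
force: [-0.2, 0.6, -0.3]
opening: 0.241
grasp_force: 0.0
```

```bash
python3 -c "
from h import *
st()"
```

```text
t 2.275 J [ 15.43  31.79 110.11  -0.    38.06 -47.78] TCP [0.4157 0.2299 0.0894] open 0.241 gf 0.0
```

Request:
apply_moves([
  {"x":0,"y":0,"z":0,"rx":0,"ry":0,"rz":0,"claw":255},
  {"x":0,"y":0,"z":0,"rx":0,"ry":0,"rz":0,"claw":255},
  {"x":0,"y":0,"z":0,"rx":0,"ry":0,"rz":0,"claw":255},
  {"x":0,"y":0,"z":-8,"rx":0,"ry":0,"rz":0,"claw":255},
  {"x":0,"y":0,"z":-25,"rx":0,"ry":0,"rz":0,"claw":255},
  {"x":0,"y":0,"z":-50,"rx":0,"ry":0,"rz":0,"claw":255},
  {"x":0,"y":0,"z":-80,"rx":0,"ry":0,"rz":0,"claw":255},
  {"x":0,"y":0,"z":-110,"rx":0,"ry":0,"rz":0,"claw":255},
  {"x":0,"y":0,"z":-140,"rx":0,"ry":0,"rz":0,"claw":255},
  {"x":0,"y":0,"z":-160,"rx":0,"ry":0,"rz":0,"claw":255},
])

```text
time_s: 3.52
position: [0.4156, 0.23, 0.2509]
tcp_rot: [[-0.893, 0.45, 0.002], [0.45, 0.893, 0.001], [-0.001, 0.001, -1.0]]
force: [0.3, -0.0, 0.4]
opening: 0.01
grasp_force: 0.0
```

```bash
python3 - <<'E'
from h import *
s=st();print(s["force"].round(2))
D=[(30.27,82.15,.22319,.58309,.22116),(23.12,106.93,.4132,.2247,.1696),(31.79,110.11,.4157,.2299,.0894),(*s["joint_positions"][1:3],*s["position"])]
A=[];b=[]
for j2,j3,x,y,z in D:
    a,c=np.radians(j2),np.radians(j2+j3);A+=[[np.sin(a),np.sin(c),1,0],[np.cos(a),np.cos(c),0,1]];b+=[np.sqrt(x*x+y*y-.1108**2),z]
o=np.linalg.lstsq(np.array(A),b,rcond=None);print(o[0],o[1], np.array(A)@o[0]-b)
E
```

```text
t 3.525 J [ 15.45  16.39 100.99   0.    62.51 -47.78] TCP [0.4156 0.23   0.2509] open 0.01 gf 0.0
[ 0.31 -0.02  0.43]
[ 0.51035021  0.38584026 -0.0269625  -0.05649518] [0.00177136] [-0.02746732  0.01595688  0.01167696 -0.00500518  0.01803617 -0.01573654
 -0.00224581  0.00478484]
```

```bash
python3 - <<'E'
from h import *
look("large",[.4847,.1943,.0383,153.6,30.],"w2",cams=("wrist","scene"))
E
```

```text
large [4.672000e-01 2.011000e-01 3.650000e-02 1.484605e+02 4.733540e+01] 0.0016 1661 grip [0.4164 0.2323 0.1012]
```

View pics/w2_wrist.png

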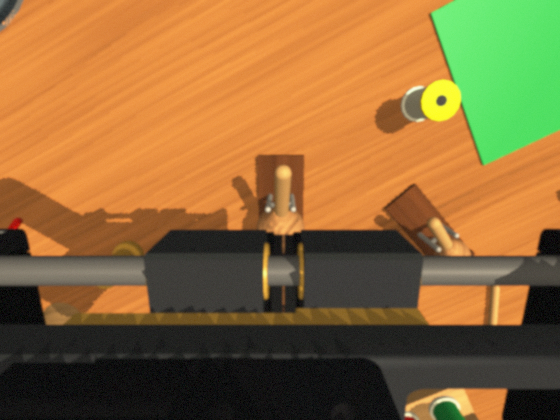

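```bash
python3 - <<'E'
from h import *
c=camera_params("wrist");s=st();p,d=capture("wrist");W=world(d,c)
R=s["tcp_rot"]
for uv in [(284,172),(284,185),(283,200),(282,215),(275,270),(284,310),(284,240),(283,300)]:
    w=W[uv[1],uv[0]];print(uv,w.round(4),"in tool",((w-s["position"])@R).round(4), p[uv[1],uv[0]])
A=W.reshape(-1,3);A=A[np.isfinite(A).all(1)];A=A[A[:,2]<.115]
p0=np.array([.4847,.1943,.0383,153.6])
q=A-p0[:3];y=np.radians(153.6);a=np.array([np.cos(y)*.866,np.sin(y)*.866,.5]);t=q@a;r=np.linalg.norm(q-t[:,None]*a,axis=1)
m=(r<prof("large",np.clip(t,-.033,.12))+.01)&(t<.13)&(A[:,2]>.013)
print(fit_item("large",A[m],p0,free=True),m.sum())
# finger geometry
d2=W.reshape(-1,3);T=(d2-s["position"])@R;T=T[np.isfinite(T).all(1)]
m=(abs(T[:,2])<.04)&(abs(T[:,0])<.05)
print(m.sum(),np.percentile(T[m],[1,50,99],axis=0).round(4))
E
```

```text
t 3.625 J [ 15.45  16.36 100.93   0.    62.39 -47.78] TCP [0.4168 0.2304 0.2514] open 0.005 gf 0.0
(284, 172) [0.3974 0.2435 0.1251] in tool [0.0237 0.0025 0.1262] [252 219 119]
(284, 185) [0.4097 0.2374 0.1173] in tool [0.0101 0.0026 0.1341] [210 153  85]
(283, 200) [0.4266 0.2279 0.0982] in tool [-0.0092  0.0017  0.1533] [211 153  86]
(282, 215) [0.446  0.217  0.0774] in tool [-0.0314  0.0006  0.1742] [223 157  86]
(275, 270) [0.3899 0.2429 0.3379] in tool [ 0.0293 -0.0006 -0.0866] [148 140 122]
(284, 310) [0.5946 0.1454 0.0076] in tool [-0.196   0.0033  0.2446] [62 45 34]
(284, 240) [0.4098 0.2362 0.2616] in tool [ 0.0088  0.0021 -0.0101] [101  69  42]
(283, 300) [ 5.837e-01  1.493e-01 -4.000e-04] in tool [-0.1845  0.0019  0.2526] [118  76  45]
(array([4.66652786e-01, 2.03079158e-01, 3.64704344e-02, 1.50693913e+02,
       4.85298202e+01]), np.float64(0.0011448087993246123)) 1184
690 [[ 0.0066 -0.0066 -0.0291]
 [ 0.0085  0.0018 -0.0154]
 [ 0.0102  0.0102 -0.0005]]
```

Request:
apply_moves([
  {"x":1,"y":1,"z":15,"rx":0,"ry":0,"rz":0.2,"claw":110},
  {"x":1,"y":1,"z":30,"rx":0,"ry":0,"rz":0.4,"claw":110},
  {"x":1,"y":1,"z":50,"rx":0,"ry":0,"rz":0.4,"claw":110},
  {"x":1,"y":1,"z":65,"rx":0,"ry":0,"rz":0.4,"claw":110},
  {"x":1,"y":1,"z":75,"rx":0,"ry":0,"rz":0.4,"claw":110},
  {"x":1,"y":1,"z":80,"rx":0,"ry":0,"rz":0.4,"claw":110},
  {"x":1,"y":1,"z":100,"rx":0,"ry":0,"rz":0.4,"claw":110},
  {"x":1,"y":1,"z":120,"rx":0,"ry":0,"rz":0.4,"claw":110},
  {"x":1,"y":1,"z":135,"rx":0,"ry":0,"rz":0.4,"claw":110},
  {"x":1,"y":1,"z":142,"rx":0,"ry":0,"rz":0.4,"claw":110},
])

```text
time_s: 4.92
position: [0.4148, 0.2312, 0.1065]
tcp_rot: [[-0.873, 0.488, -0.001], [0.488, 0.873, -0.0], [0.001, -0.001, -1.0]]
force: [-0.3, -0.2, -0.4]
opening: 0.571
grasp_force: 0.0
```

Request:
apply_moves([
  {"x":0,"y":0,"z":0,"rx":0,"ry":0,"rz":0,"claw":255},
  {"x":0,"y":0,"z":0,"rx":0,"ry":0,"rz":0,"claw":255},
  {"x":0,"y":0,"z":0,"rx":0,"ry":0,"rz":0,"claw":255},
  {"x":0,"y":0,"z":0,"rx":0,"ry":0,"rz":0,"claw":255},
  {"x":0,"y":0,"z":0,"rx":0,"ry":0,"rz":0,"claw":255},
  {"x":0,"y":0,"z":0,"rx":0,"ry":0,"rz":0,"claw":255},
  {"x":0,"y":0,"z":0,"rx":0,"ry":0,"rz":0,"claw":255},
])

```text
time_s: 5.8
position: [0.415, 0.2314, 0.1072]
tcp_rot: [[-0.873, 0.488, -0.0], [0.488, 0.873, 0.0], [0.0, 0.0, -1.0]]
force: [-0.9, -0.3, 2.0]
opening: 0.123
grasp_force: 29.5
```

```bash
python3 - <<'E'
from h import *
s=st();p,d=capture("wrist");cv2.imwrite("pics/w3.png",p[:,:,::-1])
E
```

```text
t 5.8 J [ 1.5630e+01  2.9830e+01  1.0939e+02  1.0000e-02  4.0770e+01 -4.5200e+01] TCP [0.415  0.2314 0.1072] open 0.123 gf 29.5
```

View pics/w3.png

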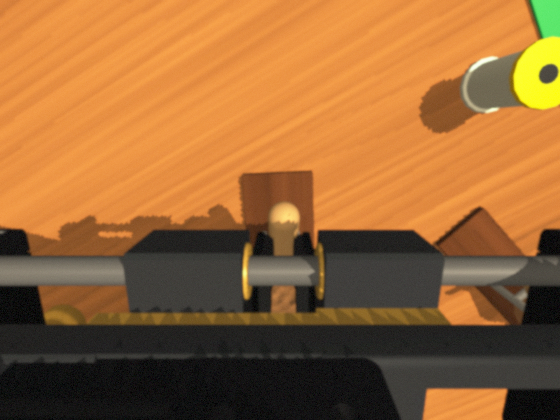

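Request:
apply_moves([
  {"x":0,"y":0,"z":-6,"rx":0,"ry":0,"rz":0,"claw":255},
  {"x":0,"y":0,"z":-15,"rx":0,"ry":0,"rz":0,"claw":255},
  {"x":0,"y":0,"z":-30,"rx":0,"ry":0,"rz":0,"claw":255},
  {"x":0,"y":0,"z":-50,"rx":0,"ry":0,"rz":0,"claw":255},
  {"x":0,"y":0,"z":-75,"rx":0,"ry":0,"rz":0,"claw":255},
  {"x":0,"y":0,"z":-100,"rx":0,"ry":0,"rz":0,"claw":255},
  {"x":0,"y":0,"z":-120,"rx":0,"ry":0,"rz":0,"claw":255},
  {"x":0,"y":0,"z":-130,"rx":0,"ry":0,"rz":0,"claw":255},
])

```text
time_s: 6.85
position: [0.4146, 0.2315, 0.2385]
tcp_rot: [[-0.873, 0.488, 0.001], [0.488, 0.873, 0.001], [-0.0, 0.001, -1.0]]
force: [0.3, 0.8, -1.5]
opening: 0.124
grasp_force: 29.4
```

```bash
cat >> h.py <<'E'
def held(kind,pitch,yaw,name,g=None):
    """fit the held item with scene+side cameras, starting from the TCP; yaw/pitch of its z axis"""
    s=st();R=s["tcp_rot"];g=G[kind] if g is None else g
    A=[]
    for n in ("scene","side"):
        c=camera_params(n);p,d=capture(n);cv2.imwrite(f"pics/{name}_{n}.png",p[:,:,::-1]);A.append(world(d,c).reshape(-1,3))
    A=np.concatenate(A);A=A[np.isfinite(A).all(1)]
    q=np.radians([yaw,pitch]);a=np.array([np.cos(q[0])*np.cos(q[1]),np.sin(q[0])*np.cos(q[1]),np.sin(q[1])])
    gp=s["position"]+.006*R[:,2];o=gp-g*a
    # parametrise axis by two small tilts + origin
    e1=np.cross(a,[.3,.5,.81]);e1/=np.linalg.norm(e1);e2=np.cross(a,e1)
    T=(A-s["position"])@R
    notgrip=~((T[:,2]<.030)&(abs(T[:,0])<.045)&(abs(T[:,1])<.1))
    A=A[notgrip];x=np.zeros(5)
    def f(p,P,cl=.012):
        ax=a+p[3]*e1+p[4]*e2;ax/=np.linalg.norm(ax);qq=P-o-p[:3];t=qq@ax;r=np.linalg.norm(qq-t[:,None]*ax,axis=1)
        zl,zh=Z[kind];tc=np.clip(t,zl+.001,zh);return np.minimum(np.hypot(r-prof(kind,tc),t-tc),cl)
    for th in (.03,.015,.010,.008):
        P=A[f(x,A,1)<th]
        x=least_squares(lambda p:f(p,P,th),x,x_scale=[.01,.01,.01,.1,.1],loss="soft_l1",f_scale=.002).x
    ax=a+x[3]*e1+x[4]*e2;ax/=np.linalg.norm(ax);O=o+x[:3]
    print(kind,"O",O.round(4),"axis",ax.round(4),"elev",np.degrees(np.arcsin(ax[2])).round(1),"yaw",np.degrees(np.arctan2(ax[1],ax[0])).round(1),"med",np.median(f(x,P)).round(4),len(P),"in tool O",((O-s["position"])@R).round(4),"axis tool",(ax@R).round(3))
    return O,ax,s
E
python3 - <<'E'
from h import *
held("large",48.5,150.8,"l1")
s=read_state();print(s["force"].round(2))
# kinematic guess check
E
```

```text
t 6.85 J [ 1.564e+01  1.735e+01  1.019e+02  4.000e-02  6.070e+01 -4.520e+01] TCP [0.4146 0.2315 0.2385] open 0.124 gf 29.4
large O [0.4584 0.2051 0.1592] axis [-0.4945  0.2844  0.8213] elev 55.2 yaw 150.1 med 0.0016 1057 in tool O [-0.0511 -0.0018  0.0793] axis tool [ 0.57   0.008 -0.821]
[ 0.37  0.3  -1.74]
```

Request:
apply_moves([
  {"x":-20,"y":-17,"z":-10,"rx":0,"ry":0,"rz":0.4,"claw":255},
  {"x":-59,"y":-52,"z":-20,"rx":0,"ry":0,"rz":1.2,"claw":255},
  {"x":-105,"y":-94,"z":-31,"rx":0,"ry":0,"rz":2.2,"claw":255},
  {"x":-150,"y":-134,"z":-31,"rx":0,"ry":0,"rz":3.2,"claw":255},
  {"x":-195,"y":-174,"z":-31,"rx":0,"ry":0,"rz":4.2,"claw":255},
  {"x":-240,"y":-214,"z":-31,"rx":0,"ry":0,"rz":5.2,"claw":255},
  {"x":-285,"y":-254,"z":-31,"rx":0,"ry":0,"rz":6.2,"claw":255},
  {"x":-330,"y":-294,"z":-31,"rx":0,"ry":0,"rz":7.2,"claw":255},
  {"x":-370,"y":-329,"z":-31,"rx":0,"ry":0,"rz":8,"claw":255},
  {"x":-391,"y":-348,"z":-31,"rx":0,"ry":0,"rz":8.33,"claw":255},
])

```text
time_s: 8.2
position: [0.5866, -0.2659, 0.2662]
tcp_rot: [[-0.184, 0.983, -0.002], [0.983, 0.184, 0.001], [0.002, -0.002, -1.0]]
force: [-0.6, 0.9, -1.1]
opening: 0.123
grasp_force: 29.4
```

Request:
apply_moves([
  {"x":0,"y":0,"z":0,"rx":0,"ry":0.6,"rz":0,"claw":255},
  {"x":0,"y":0,"z":0,"rx":0,"ry":1.8,"rz":0,"claw":255},
  {"x":0,"y":0,"z":0,"rx":0,"ry":3,"rz":0,"claw":255},
  {"x":0,"y":0,"z":0,"rx":0,"ry":4.2,"rz":0,"claw":255},
  {"x":0,"y":0,"z":0,"rx":0,"ry":5.2,"rz":0,"claw":255},
  {"x":0,"y":0,"z":0,"rx":0,"ry":5.8,"rz":0,"claw":255},
  {"x":0,"y":0,"z":0,"rx":0,"ry":5.8,"rz":0,"claw":255},
])

```text
time_s: 9.07
position: [0.586, -0.2638, 0.2653]
tcp_rot: [[-0.151, 0.982, -0.109], [0.805, 0.187, 0.563], [0.573, -0.003, -0.82]]
force: [-0.7, 0.0, -1.1]
opening: 0.122
grasp_force: 29.3
```

```bash
python3 - <<'E'
from h import *
O,ax,s=held("large",88,100,"l2")
print(s["tcp_rot"].round(3))
E
```

```text
t 9.075 J [-43.56  41.79  60.78  20.24 106.11 -53.61] TCP [ 0.586  -0.2638  0.2653] open 0.122 gf 29.3
large O [ 0.5857 -0.2718  0.171 ] axis [-0.0252  0.1561  0.9874] elev 80.9 yaw 99.2 med 0.0015 1058 in tool O [-0.0605 -0.0015  0.0729] axis tool [ 0.695  0.001 -0.719]
[[-0.151  0.982 -0.109]
 [ 0.805  0.187  0.563]
 [ 0.573 -0.003 -0.82 ]]
```

```bash
python3 - <<'E'
import cv2,numpy as np
a=cv2.imread("pics/l2_scene.png")[110:290,80:280];b=cv2.imread("pics/l2_side.png")[120:320,290:490]
cv2.imwrite("pics/l2c.png",np.hstack([cv2.resize(a,(400,400)),cv2.resize(b,(400,400))]))
E
```

```text
(no output)
```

View pics/l2c.png

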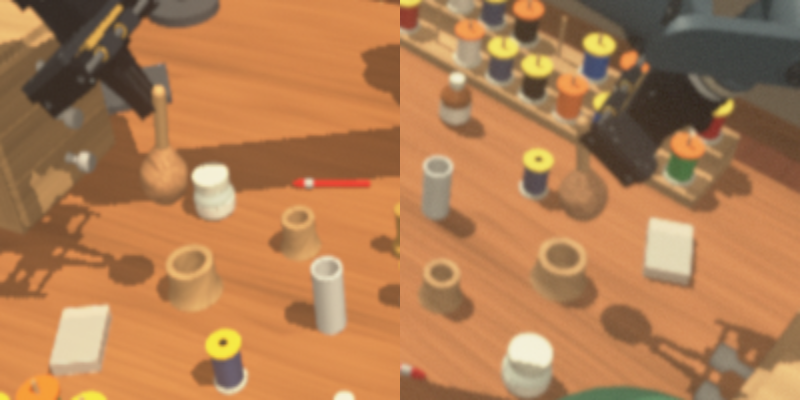

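```bash
cat >> h.py <<'E'
from scipy.spatial.transform import Rotation as Ro
def plan(O,ax,s,tgt,yawdeg=0):
    """tool-axes shift(mm)/turn(6deg units) bringing item origin to tgt, axis up"""
    R=s["tcp_rot"];o=(O-s["position"])@R
    c=np.cross(ax,[0,0,1]);n=np.linalg.norm(c);q=Ro.from_rotvec(c/max(n,1e-9)*np.arctan2(n,ax[2]))
    q=Ro.from_euler("z",yawdeg,degrees=True)*q
    R2=q.as_matrix()@R;p2=np.array(tgt)-R2@o
    print("shift",((p2-s["position"])@R*1000).round(1),"turn",(Ro.from_matrix(R.T@R2).as_rotvec(degrees=True)/6).round(2),"TCP",p2.round(4))
E
python3 - <<'E'
from h import *
s=read_state();O=np.array([.5857,-.2718,.171]);ax=np.array([-.0252,.1561,.9874])
plan(O,ax,s,[.5859,-.2626,.12])
E
```

```text
shift [-34.2   1.5  38.1] turn [-0.04  1.52 -0.03] TCP [ 0.5891 -0.2688  0.2164]
```

Request:
apply_moves([
  {"x":-8,"y":0.5,"z":9,"rx":0,"ry":0.4,"rz":0,"claw":255},
  {"x":-20,"y":1,"z":22,"rx":0,"ry":0.9,"rz":0,"claw":255},
  {"x":-30,"y":1.5,"z":33,"rx":0,"ry":1.3,"rz":0,"claw":255},
  {"x":-34,"y":1.5,"z":38,"rx":0,"ry":1.52,"rz":0,"claw":255},
  {"x":-34,"y":1.5,"z":38,"rx":0,"ry":1.52,"rz":0,"claw":255},
  {"x":-34,"y":1.5,"z":38,"rx":0,"ry":1.52,"rz":0,"claw":255},
])

```text
time_s: 9.93
position: [0.5897, -0.269, 0.2182]
tcp_rot: [[-0.136, 0.982, -0.13], [0.708, 0.188, 0.681], [0.693, 0.001, -0.721]]
force: [-0.2, 0.4, 0.1]
opening: 0.119
grasp_force: 29.3
```

```bash
python3 - <<'E'
from h import *
O,ax,s=held("large",89,100,"l3")
plan(O,ax,s,[.5859,-.2626,.074])
E
```

```text
t 9.925 J [-45.25  48.62  58.47  24.27 109.74 -55.53] TCP [ 0.5897 -0.269   0.2182] open 0.119 gf 29.3
large O [ 0.5873 -0.2656  0.1234] axis [0.0017 0.0417 0.9991] elev 87.6 yaw 87.7 med 0.0015 987 in tool O [-0.063  -0.0018  0.071 ] axis tool [ 0.722  0.01  -0.692]
shift [-34.8  -1.8  35.3] turn [-0.07  0.39 -0.06] TCP [ 0.5881 -0.27    0.1686]
```

Request:
apply_moves([
  {"x":-8,"y":-0.5,"z":8,"rx":0,"ry":0.2,"rz":0,"claw":255},
  {"x":-17,"y":-1,"z":17,"rx":0,"ry":0.39,"rz":0,"claw":255},
  {"x":-25,"y":-1.8,"z":26,"rx":0,"ry":0.39,"rz":0,"claw":255},
  {"x":-31,"y":-1.8,"z":32,"rx":0,"ry":0.39,"rz":0,"claw":255},
  {"x":-34,"y":-1.8,"z":35,"rx":0,"ry":0.39,"rz":0,"claw":255},
  {"x":-34.5,"y":-1.8,"z":35.5,"rx":0,"ry":0.39,"rz":0,"claw":255},
  {"x":-34.5,"y":-1.8,"z":35.5,"rx":0,"ry":0.39,"rz":0,"claw":255},
])

```text
time_s: 10.9
position: [0.5878, -0.2697, 0.1684]
tcp_rot: [[-0.131, 0.982, -0.136], [0.679, 0.188, 0.709], [0.722, 0.001, -0.692]]
force: [0.2, -0.2, -1.1]
opening: 0.117
grasp_force: 29.3
```

```bash
python3 - <<'E'
from h import *
O,ax,s=held("large",89,100,"l4")
plan(O,ax,s,[.5859,-.2626,.073]);print(s["force"],s["tcp_rot"].round(3))
E
```

```text
t 10.9 J [-45.74  52.54  59.33  24.67 107.55 -57.6 ] TCP [ 0.5878 -0.2697  0.1684] open 0.117 gf 29.3
large O [ 0.5849 -0.2629  0.0719] axis [ 0.0025 -0.0013  1.    ] elev 89.8 yaw -28.2 med 0.0018 1093 in tool O [-0.0647 -0.0016  0.0719] axis tool [ 0.721  0.003 -0.693]
shift [ 1.1  0.8 -0.6] turn [-0.01 -0.02 -0.02] TCP [ 0.5886 -0.2692  0.1695]
[ 0.23846446 -0.1985605  -1.0875519 ] [[-0.131  0.982 -0.136]
 [ 0.679  0.188  0.709]
 [ 0.722  0.001 -0.692]]
```

Request:
apply_moves([
  {"x":-0.7,"y":0,"z":0.7,"rx":0,"ry":0,"rz":0,"claw":255},
  {"x":-1.4,"y":0,"z":1.4,"rx":0,"ry":0,"rz":0,"claw":255},
  {"x":-1.4,"y":0,"z":1.4,"rx":0,"ry":0,"rz":0,"claw":255},
])

```text
time_s: 11.38
position: [0.5876, -0.2695, 0.166]
tcp_rot: [[-0.13, 0.982, -0.136], [0.679, 0.188, 0.71], [0.723, -0.0, -0.691]]
force: [0.7, -0.1, -1.0]
opening: 0.123
grasp_force: 29.3
```

Request:
apply_moves([
  {"x":-0.7,"y":0,"z":0.7,"rx":0,"ry":0,"rz":0,"claw":255},
  {"x":-1.4,"y":0,"z":1.4,"rx":0,"ry":0,"rz":0,"claw":255},
  {"x":-1.4,"y":0,"z":1.4,"rx":0,"ry":0,"rz":0,"claw":255},
])

```text
time_s: 11.75
position: [0.5879, -0.2693, 0.1646]
tcp_rot: [[-0.131, 0.982, -0.135], [0.679, 0.188, 0.71], [0.723, 0.001, -0.691]]
force: [1.2, 0.5, 2.6]
opening: 0.123
grasp_force: 29.3
```

Request:
apply_moves([
  {"x":0,"y":0,"z":0,"rx":0,"ry":0,"rz":0,"claw":200},
  {"x":0,"y":0,"z":0,"rx":0,"ry":0,"rz":0,"claw":150},
  {"x":0,"y":0,"z":0,"rx":0,"ry":0,"rz":0,"claw":100},
  {"x":0,"y":0,"z":0,"rx":0,"ry":0,"rz":0,"claw":100},
  {"x":0,"y":0,"z":-10,"rx":0,"ry":0,"rz":0,"claw":100},
  {"x":0,"y":0,"z":-30,"rx":0,"ry":0,"rz":0,"claw":100},
  {"x":0,"y":0,"z":-60,"rx":0,"ry":0,"rz":0,"claw":100},
  {"x":0,"y":0,"z":-90,"rx":0,"ry":0,"rz":0,"claw":100},
  {"x":0,"y":0,"z":-110,"rx":0,"ry":0,"rz":0,"claw":100},
])

```text
time_s: 12.88
position: [0.6028, -0.3494, 0.2416]
tcp_rot: [[-0.131, 0.982, -0.134], [0.681, 0.187, 0.708], [0.721, 0.001, -0.693]]
force: [0.5, -0.5, 0.8]
opening: 0.606
grasp_force: 0.0
```

```bash
python3 - <<'E'
from h import *
s=st();print(s["tcp_rot"].round(4))
cs={}
A=[]
for n in("scene","side"):
    p,d=capture(n);A.append(world(d,camera_params(n)).reshape(-1,3))
A=np.concatenate(A);A=A[np.isfinite(A).all(1)]
q=A-[.5855,-.2628,.074];r=np.hypot(q[:,0],q[:,1])
m=(r<.035)&(q[:,2]>-.015)&(q[:,2]<.13);P=A[m]
print(m.sum(),fit_item("large",P,[.5855,-.2628,.074,0],pitch=88,free=True))
for z0 in (.045,.06,.08,.1,.115):
    k=P[abs(P[:,2]-.074-z0)<.008];print(z0,k.mean(0).round(4),len(k))
E
```

```text
t 12.875 J [-48.76  54.18  43.37  25.45 121.63 -53.86] TCP [ 0.6028 -0.3494  0.2416] open 0.606 gf 0.0
[[-0.1307  0.9823 -0.1343]
 [ 0.6807  0.1874  0.7082]
 [ 0.7208  0.0012 -0.6931]]
1165 (array([ 5.86178523e-01, -2.61463302e-01,  6.95004843e-02,  5.34392423e+01,
        8.63953518e+01]), np.float64(0.0014503347848904384))
0.045 [ 0.5866 -0.259   0.1163] 102
0.06 [ 0.588  -0.2577  0.1342] 65
0.08 [ 0.5897 -0.2564  0.1538] 64
0.1 [ 0.5904 -0.2555  0.1738] 62
0.115 [ 0.5903 -0.2553  0.1886] 75
```

```bash
cat >> h.py <<'E'
def goal(s,xyz,yaw,tilt):
    """tool frame: x heading yaw, z down, then turned by tilt about y; prints relative move"""
    y=np.radians(yaw);B=np.array([[np.cos(y),np.sin(y),0],[np.sin(y),-np.cos(y),0],[0,0,-1.]])
    R2=B@Ro.from_euler("y",tilt,degrees=True).as_matrix();R=s["tcp_rot"]
    print("shift",((np.array(xyz)-s["position"])@R*1000).round(1),"turn",(Ro.from_matrix(R.T@R2).as_rotvec(degrees=True)/6).round(2))
E
python3 - <<'E'
from h import *
s=st()
goal(s,[.60,-.30,.31],150,10)
goal(s,[.548,.368,.21],196.4,-15)
E
```

```text
t 12.975 J [-48.8   54.14  43.34  25.44 121.54 -53.89] TCP [ 0.603  -0.3502  0.2419] open 0.608 gf 0.0
shift [ 83.6   6.6 -11.5] turn [ 3.93 -5.61 -7.35]
shift [474.4  79.8 537.1] turn [  4.44  -7.59 -15.94]
```

Request:
apply_moves([
  {"x":25,"y":0,"z":-24,"rx":0,"ry":0,"rz":0,"claw":100},
  {"x":50,"y":0,"z":-48,"rx":0,"ry":0,"rz":0,"claw":100},
  {"x":84,"y":6,"z":-1,"rx":0.35,"ry":-0.6,"rz":-1.27,"claw":100},
  {"x":118,"y":13,"z":46,"rx":0.71,"ry":-1.21,"rz":-2.55,"claw":100},
  {"x":152,"y":19,"z":93,"rx":1.06,"ry":-1.82,"rz":-3.82,"claw":100},
  {"x":186,"y":26,"z":140,"rx":1.42,"ry":-2.43,"rz":-5.1,"claw":100},
  {"x":220,"y":32,"z":187,"rx":1.77,"ry":-3.03,"rz":-6.37,"claw":100},
  {"x":254,"y":38,"z":234,"rx":2.13,"ry":-3.64,"rz":-7.65,"claw":100},
  {"x":288,"y":45,"z":281,"rx":2.48,"ry":-4.25,"rz":-8.92,"claw":100},
  {"x":322,"y":51,"z":328,"rx":2.84,"ry":-4.86,"rz":-10.2,"claw":100},
])

```text
time_s: 14.22
position: [0.5654, 0.1156, 0.2457]
tcp_rot: [[-0.959, 0.283, -0.034], [0.267, 0.933, 0.24], [0.099, 0.221, -0.97]]
force: [1.1, -0.0, -0.2]
opening: 0.606
grasp_force: 0.0
```

```bash
python3 - <<'E'
from h import *
s=st()
goal(s,[.548,.368,.20],196.4,-15)
E
```

```text
t 14.225 J [ -6.91  25.57  88.17  14.4   70.51 -86.02] TCP [0.5654 0.1156 0.2457] open 0.606 gf 0.0
shift [ 79.6 220.5 105.5] turn [ 1.63 -2.74 -5.69]
```

Request:
apply_moves([
  {"x":18,"y":49,"z":23,"rx":0.35,"ry":-0.6,"rz":-1.27,"claw":100},
  {"x":36,"y":98,"z":46,"rx":0.7,"ry":-1.2,"rz":-2.5,"claw":100},
  {"x":54,"y":147,"z":70,"rx":1.05,"ry":-1.8,"rz":-3.7,"claw":100},
  {"x":70,"y":194,"z":93,"rx":1.4,"ry":-2.4,"rz":-4.9,"claw":100},
  {"x":79.6,"y":220.5,"z":105.5,"rx":1.63,"ry":-2.74,"rz":-5.69,"claw":100},
  {"x":79.6,"y":220.5,"z":105.5,"rx":1.63,"ry":-2.74,"rz":-5.69,"claw":100},
  {"x":79.6,"y":220.5,"z":105.5,"rx":1.63,"ry":-2.74,"rz":-5.69,"claw":100},
])

```text
time_s: 15.1
position: [0.5493, 0.3655, 0.2005]
tcp_rot: [[-0.929, -0.278, 0.244], [-0.269, 0.961, 0.073], [-0.255, 0.002, -0.967]]
force: [0.2, -0.3, -0.1]
opening: 0.606
grasp_force: 0.0
```

```bash
python3 - <<'E'
from h import *
s=st();f=look("small",[.6057,.3855,.029,196.4,30.],"w4")
y=np.radians(f[3]);e=np.radians(f[4]);a=np.array([np.cos(y)*np.cos(e),np.sin(y)*np.cos(e),np.sin(e)])
g=f[:3]+a*.07
R2z=np.array([-np.cos(y)*np.sin(np.radians(15)),-np.sin(y)*np.sin(np.radians(15)),-np.cos(np.radians(15))])
goal(s,g-.006*R2z,f[3],-15);print(g)
E
```

```text
t 15.1 J [ 24.96  29.37  89.76  -2.95  46.28 -79.42] TCP [0.5493 0.3655 0.2005] open 0.606 gf 0.0
small [6.05200e-01 3.85800e-01 2.88000e-02 1.95718e+02 3.01392e+01] 0.0005 1845 grip [0.5469 0.3694 0.0639]
shift [ 36.    4.1 125.7] turn [ 0.04 -0.04  0.07]
[0.54694598 0.36935907 0.06394553]
```

Request:
apply_moves([
  {"x":9,"y":2,"z":30,"rx":0,"ry":0,"rz":0,"claw":110},
  {"x":20,"y":4,"z":70,"rx":0,"ry":0,"rz":0,"claw":130},
  {"x":30,"y":4,"z":105,"rx":0,"ry":0,"rz":0,"claw":140},
  {"x":36,"y":4,"z":126,"rx":0,"ry":0,"rz":0,"claw":150},
  {"x":36,"y":4,"z":126,"rx":0,"ry":0,"rz":0,"claw":150},
  {"x":36,"y":4,"z":126,"rx":0,"ry":0,"rz":0,"claw":255},
  {"x":36,"y":4,"z":126,"rx":0,"ry":0,"rz":0,"claw":255},
  {"x":36,"y":4,"z":126,"rx":0,"ry":0,"rz":0,"claw":255},
  {"x":36,"y":4,"z":126,"rx":0,"ry":0,"rz":0,"claw":255},
])

```text
time_s: 16.27
position: [0.5465, 0.3696, 0.0705]
tcp_rot: [[-0.928, -0.278, 0.247], [-0.268, 0.96, 0.074], [-0.257, 0.002, -0.966]]
force: [-0.5, -1.1, 1.4]
opening: 0.1
grasp_force: 29.8
```

Request:
apply_moves([
  {"x":0,"y":0,"z":0,"rx":0,"ry":0,"rz":0,"claw":255},
  {"x":0,"y":0,"z":0,"rx":0,"ry":0,"rz":0,"claw":255},
])

```text
time_s: 16.52
position: [0.5462, 0.3695, 0.0699]
tcp_rot: [[-0.928, -0.278, 0.246], [-0.269, 0.96, 0.073], [-0.256, 0.002, -0.967]]
force: [-0.3, -1.0, 1.3]
opening: 0.103
grasp_force: 29.8
```

Request:
apply_moves([
  {"x":-1,"y":0,"z":-5,"rx":0,"ry":0,"rz":0,"claw":255},
  {"x":-4,"y":0,"z":-14,"rx":0,"ry":0,"rz":0,"claw":255},
  {"x":-8,"y":0,"z":-29,"rx":0,"ry":0,"rz":0,"claw":255},
  {"x":-14,"y":0,"z":-52,"rx":0,"ry":0,"rz":0,"claw":255},
  {"x":-21,"y":0,"z":-80,"rx":0,"ry":0,"rz":0,"claw":255},
  {"x":-29,"y":0,"z":-110,"rx":0,"ry":0,"rz":0,"claw":255},
  {"x":-35,"y":0,"z":-133,"rx":0,"ry":0,"rz":0,"claw":255},
  {"x":-38,"y":0,"z":-145,"rx":0,"ry":0,"rz":0,"claw":255},
  {"x":-38,"y":0,"z":-145,"rx":0,"ry":0,"rz":0,"claw":255},
])

```text
time_s: 17.65
position: [0.5462, 0.3691, 0.2209]
tcp_rot: [[-0.928, -0.278, 0.247], [-0.268, 0.96, 0.074], [-0.258, 0.003, -0.966]]
force: [0.2, -0.5, -1.0]
opening: 0.098
grasp_force: 29.6
```

```bash
python3 - <<'E'
from h import *
O,ax,s=held("small",30,195.7,"s1")
goal(s,[.4596,-.1597,.25],118,-15)
goal(s,[.4596,-.1597,.25],118,45)
E
```

```text
t 17.65 J [ 25.41  27.85  88.79  -2.99  48.6  -79.04] TCP [0.5462 0.3691 0.2209] open 0.098 gf 29.6
small O [0.5984 0.3822 0.174 ] axis [-0.79   -0.1858  0.5842] elev 35.7 yaw -166.8 med 0.0011 574 in tool O [-0.0398 -0.0021  0.0593] axis tool [ 0.632  0.043 -0.774]
shift [ 214.7 -483.8  -88.8] turn [ 3.39 -0.02 12.58]
shift [ 214.7 -483.8  -88.8] turn [-3.49  8.33 13.1 ]
```

Request:
apply_moves([
  {"x":9,"y":-20,"z":-10,"rx":-0.1,"ry":0.3,"rz":0.5,"claw":255},
  {"x":28,"y":-63,"z":-24,"rx":-0.35,"ry":0.9,"rz":1.5,"claw":255},
  {"x":51,"y":-115,"z":-37,"rx":-0.7,"ry":1.7,"rz":2.9,"claw":255},
  {"x":75,"y":-168,"z":-46,"rx":-1,"ry":2.6,"rz":4.4,"claw":255},
  {"x":99,"y":-222,"z":-54,"rx":-1.3,"ry":3.5,"rz":5.9,"claw":255},
  {"x":123,"y":-276,"z":-62,"rx":-1.6,"ry":4.3,"rz":7.4,"claw":255},
  {"x":147,"y":-330,"z":-70,"rx":-2,"ry":5.1,"rz":8.8,"claw":255},
  {"x":171,"y":-384,"z":-78,"rx":-2.3,"ry":5.9,"rz":10.2,"claw":255},
  {"x":193,"y":-434,"z":-84,"rx":-2.6,"ry":6.7,"rz":11.5,"claw":255},
  {"x":208,"y":-468,"z":-88,"rx":-2.8,"ry":7.3,"rz":12.5,"claw":255},
])

```text
time_s: 19.0
position: [0.4608, -0.1456, 0.2488]
tcp_rot: [[-0.421, 0.855, -0.302], [0.663, 0.518, 0.54], [0.619, 0.027, -0.785]]
force: [-0.1, -0.5, -0.5]
opening: 0.102
grasp_force: 29.6
```

```bash
python3 - <<'E'
from h import *
s=st();goal(s,[.4596,-.1597,.25],118,40)
R=s["tcp_rot"];print(R.round(3)); ax=R@np.array([.632,.0,-.774]);print(ax)
O=s["position"]+R@np.array([-.0398,-.0021,.0593]);plan(O,ax,s,[.4596,-.1597,.13])
E
```

```text
t 19.0 J [-39.41  33.46  82.81  13.22  99.75 -73.15] TCP [ 0.4608 -0.1456  0.2488] open 0.102 gf 29.6
shift [-8.1 -8.3 -8.2] turn [-0.14  0.29  0.58]
[[-0.421  0.855 -0.302]
 [ 0.663  0.518  0.54 ]
 [ 0.619  0.027 -0.785]]
[-0.03216083  0.00103356  0.9987315 ]
shift [-43.6  -7.5  26.1] turn [0.2  0.17 0.16] TCP [ 0.4649 -0.1643  0.2011]
```

Request:
apply_moves([
  {"x":-10,"y":-3,"z":4,"rx":0.1,"ry":0.1,"rz":0.1,"claw":255},
  {"x":-25,"y":-6,"z":14,"rx":0.2,"ry":0.17,"rz":0.16,"claw":255},
  {"x":-38,"y":-7.5,"z":23,"rx":0.2,"ry":0.17,"rz":0.16,"claw":255},
  {"x":-43,"y":-7.5,"z":26,"rx":0.2,"ry":0.17,"rz":0.16,"claw":255},
  {"x":-43,"y":-7.5,"z":26,"rx":0.2,"ry":0.17,"rz":0.16,"claw":255},
  {"x":-43,"y":-7.5,"z":26,"rx":0.2,"ry":0.17,"rz":0.16,"claw":255},
])

```text
time_s: 19.75
position: [0.4657, -0.1608, 0.2037]
tcp_rot: [[-0.409, 0.852, -0.328], [0.661, 0.524, 0.537], [0.629, 0.003, -0.777]]
force: [-0.1, -0.8, 0.1]
opening: 0.101
grasp_force: 29.6
```

```bash
python3 - <<'E'
from h import *
O,ax,s=held("small",88,118,"s2")
plan(O,ax,s,[.4596,-.1597,.070])
E
```

```text
t 19.75 J [-39.68  38.03  82.21  11.89  97.05 -73.87] TCP [ 0.4657 -0.1608  0.2037] open 0.101 gf 29.6
small O [ 0.4634 -0.1625  0.1306] axis [-0.0307  0.1009  0.9944] elev 83.9 yaw 106.9 med 0.0013 438 in tool O [-0.0461 -0.0031  0.0567] axis tool [ 0.705  0.03  -0.709]
shift [-40.7  -3.9  45.4] turn [-0.2   0.98 -0.16] TCP [ 0.4642 -0.1654  0.1428]
```

Request:
apply_moves([
  {"x":-9,"y":-1,"z":10,"rx":-0.1,"ry":0.4,"rz":0,"claw":255},
  {"x":-20,"y":-2,"z":23,"rx":-0.2,"ry":0.8,"rz":-0.1,"claw":255},
  {"x":-30,"y":-3,"z":34,"rx":-0.2,"ry":1.1,"rz":-0.1,"claw":255},
  {"x":-36,"y":-4,"z":40,"rx":-0.2,"ry":1.1,"rz":-0.1,"claw":255},
  {"x":-39,"y":-4,"z":44,"rx":-0.2,"ry":1.1,"rz":-0.1,"claw":255},
  {"x":-39,"y":-4,"z":44,"rx":-0.2,"ry":1.1,"rz":-0.1,"claw":255},
  {"x":-39,"y":-4,"z":44,"rx":-0.2,"ry":1.1,"rz":-0.1,"claw":255},
])

```text
time_s: 20.72
position: [0.4638, -0.1654, 0.145]
tcp_rot: [[-0.378, 0.855, -0.355], [0.589, 0.518, 0.62], [0.714, 0.026, -0.7]]
force: [0.7, -0.4, 0.7]
opening: 0.1
grasp_force: 29.6
```

```bash
python3 - <<'E'
from h import *
O,ax,s=held("small",89,118,"s3");print(s["force"],s["tcp_rot"].round(3))
plan(O,ax,s,[.4596,-.1597,.068])
a=cv2.imread("pics/s3_scene.png")[120:260,160:300];b=cv2.imread("pics/s3_side.png")[180:320,240:380]
cv2.imwrite("pics/s3c.png",np.hstack([cv2.resize(a,(400,400)),cv2.resize(b,(400,400))]))
E
```

```text
t 20.725 J [-41.31  45.58  81.38  13.5   96.86 -76.93] TCP [ 0.4638 -0.1654  0.145 ] open 0.1 gf 29.6
small O [ 0.4597 -0.1608  0.0341] axis [-0.0582 -0.0165  0.9982] elev 86.5 yaw -164.2 med 0.0037 615 in tool O [-0.0749 -0.0039  0.0819] axis tool [ 0.725 -0.033 -0.688]
[ 0.65398029 -0.36398283  0.66536814] [[-0.378  0.855 -0.355]
 [ 0.589  0.518  0.62 ]
 [ 0.714  0.026 -0.7  ]]
shift [ 23.2   7.8 -23.9] turn [0.39 0.15 0.4 ] TCP [ 0.4701 -0.1625  0.1785]
```

View pics/s3c.png

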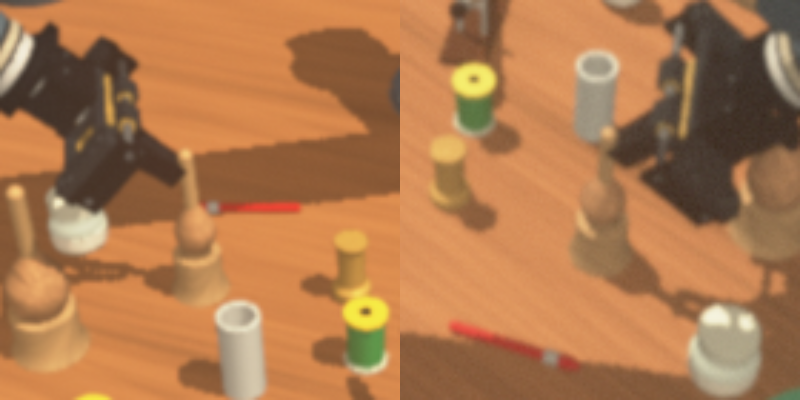

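Request:
apply_moves([
  {"x":-0.7,"y":0,"z":0.7,"rx":0,"ry":0,"rz":0,"claw":255},
  {"x":-1.4,"y":0,"z":1.4,"rx":0,"ry":0,"rz":0,"claw":255},
  {"x":-1.4,"y":0,"z":1.4,"rx":0,"ry":0,"rz":0,"claw":255},
])

```text
time_s: 21.2
position: [0.4636, -0.1654, 0.1424]
tcp_rot: [[-0.377, 0.855, -0.355], [0.589, 0.518, 0.621], [0.715, 0.025, -0.699]]
force: [-0.7, -0.0, -0.6]
opening: 0.097
grasp_force: 29.6
```

Request:
apply_moves([
  {"x":-0.7,"y":0,"z":0.7,"rx":0,"ry":0,"rz":0,"claw":255},
  {"x":-1.1,"y":0,"z":1.1,"rx":0,"ry":0,"rz":0,"claw":255},
  {"x":-1.1,"y":0,"z":1.1,"rx":0,"ry":0,"rz":0,"claw":255},
])

```text
time_s: 21.58
position: [0.4636, -0.1654, 0.1408]
tcp_rot: [[-0.377, 0.855, -0.355], [0.589, 0.518, 0.621], [0.715, 0.025, -0.699]]
force: [-0.6, -0.1, -0.7]
opening: 0.102
grasp_force: 29.6
```

Request:
apply_moves([
  {"x":-0.7,"y":0,"z":0.7,"rx":0,"ry":0,"rz":0,"claw":255},
  {"x":-1.4,"y":0,"z":1.4,"rx":0,"ry":0,"rz":0,"claw":255},
  {"x":-1.4,"y":0,"z":1.4,"rx":0,"ry":0,"rz":0,"claw":255},
])

```text
time_s: 21.95
position: [0.4636, -0.1653, 0.139]
tcp_rot: [[-0.377, 0.855, -0.355], [0.589, 0.518, 0.621], [0.715, 0.025, -0.699]]
force: [0.3, -0.4, 2.1]
opening: 0.1
grasp_force: 29.7
```

Request:
apply_moves([
  {"x":-0.7,"y":0,"z":0.7,"rx":0,"ry":0,"rz":0,"claw":255},
  {"x":-0.7,"y":0,"z":0.7,"rx":0,"ry":0,"rz":0,"claw":255},
])

```text
time_s: 22.2
position: [0.4637, -0.1653, 0.1386]
tcp_rot: [[-0.377, 0.855, -0.355], [0.588, 0.518, 0.621], [0.715, 0.026, -0.698]]
force: [-0.1, -1.4, 4.4]
opening: 0.103
grasp_force: 29.7
```

Request:
apply_moves([
  {"x":0,"y":0,"z":0,"rx":0,"ry":0,"rz":0,"claw":200},
  {"x":0,"y":0,"z":0,"rx":0,"ry":0,"rz":0,"claw":150},
  {"x":0,"y":0,"z":0,"rx":0,"ry":0,"rz":0,"claw":120},
  {"x":0,"y":0,"z":0,"rx":0,"ry":0,"rz":0,"claw":120},
  {"x":0,"y":0,"z":-10,"rx":0,"ry":0,"rz":0,"claw":120},
  {"x":0,"y":0,"z":-30,"rx":0,"ry":0,"rz":0,"claw":120},
  {"x":0,"y":0,"z":-60,"rx":0,"ry":0,"rz":0,"claw":120},
  {"x":0,"y":0,"z":-80,"rx":0,"ry":0,"rz":0,"claw":120},
  {"x":0,"y":0,"z":-80,"rx":0,"ry":0,"rz":0,"claw":120},
])

```text
time_s: 23.32
position: [0.4931, -0.2166, 0.1947]
tcp_rot: [[-0.379, 0.856, -0.352], [0.591, 0.517, 0.619], [0.712, 0.027, -0.702]]
force: [0.2, -0.6, -0.3]
opening: 0.525
grasp_force: 0.0
```

```bash
cat >> h.py <<'E'
def standing(kind,c,z0):
    """axis of a standing float from its bare stem (cylinder fit), both cameras"""
    A=[]
    for n in("scene","side"):
        p,d=capture(n);A.append(world(d,camera_params(n)).reshape(-1,3))
    s=read_state();A=np.concatenate(A);A=A[np.isfinite(A).all(1)]
    T=(A-s["position"])@s["tcp_rot"];A=A[~((T[:,2]<.03)&(abs(T[:,1])<.1)&(abs(T[:,0])<.05))]
    r,st_,tip={"large":(.008,.045,.118),"small":(.007,.033,.093)}[kind]
    q=A-np.array([*c,z0]);P=q[(np.hypot(q[:,0],q[:,1])<.03)&(q[:,2]>st_)&(q[:,2]<tip)]
    f=lambda p:np.minimum(np.abs(np.hypot(P[:,0]-p[0]-p[2]*P[:,2],P[:,1]-p[1]-p[3]*P[:,2])-r),.01)
    b=min((least_squares(f,[0,0,a,e],loss="soft_l1",f_scale=.001) for a in(-.1,0,.1) for e in(-.1,0,.1)),key=lambda o:o.cost)
    print(kind,len(P),"base off mm",(b.x[:2]*1000).round(1),"lean deg x,y",np.degrees(b.x[2:]).round(1),"med",np.median(f(b.x)).round(4))
E
python3 - <<'E'
from h import *
st();standing("small",(.4596,-.1597),.068);standing("large",(.5859,-.2626),.074)
s=read_state();print(s["tcp_rot"].round(3))
E
```

```text
t 23.325 J [-42.85  45.33  71.4   12.94 106.91 -75.83] TCP [ 0.4931 -0.2166  0.1947] open 0.525 gf 0.0
small 190 base off mm [ 1.4 -2.4] lean deg x,y [ 2.2 -5. ] med 0.0009
large 151 base off mm [1.3 1.3] lean deg x,y [1.8 2.5] med 0.0006
[[-0.377  0.855 -0.356]
 [ 0.588  0.518  0.622]
 [ 0.716  0.025 -0.697]]
```

Request:
apply_moves([
  {"x":0,"y":0,"z":30,"rx":0,"ry":0,"rz":0,"claw":120},
  {"x":0,"y":0,"z":60,"rx":0,"ry":0,"rz":0,"claw":120},
  {"x":0,"y":0,"z":78,"rx":0,"ry":0,"rz":0,"claw":150},
  {"x":0,"y":0,"z":80,"rx":0,"ry":0,"rz":0,"claw":200},
  {"x":0,"y":0,"z":80,"rx":0,"ry":0,"rz":0,"claw":255},
  {"x":0,"y":0,"z":80,"rx":0,"ry":0,"rz":0,"claw":255},
  {"x":0,"y":0,"z":80,"rx":0,"ry":0,"rz":0,"claw":255},
  {"x":0,"y":0,"z":80,"rx":0,"ry":0,"rz":0,"claw":255},
])

```text
time_s: 24.52
position: [0.4637, -0.1658, 0.1382]
tcp_rot: [[-0.378, 0.855, -0.355], [0.589, 0.518, 0.62], [0.714, 0.025, -0.699]]
force: [-0.9, -1.3, 0.9]
opening: 0.148
grasp_force: 29.9
```

Request:
apply_moves([
  {"x":0,"y":0,"z":0,"rx":0,"ry":0,"rz":0,"claw":255},
  {"x":1.7,"y":0,"z":1.5,"rx":0,"ry":-0.3,"rz":0,"claw":255},
  {"x":3.4,"y":0,"z":3,"rx":0,"ry":-0.6,"rz":0,"claw":255},
  {"x":5.1,"y":0,"z":4.6,"rx":0,"ry":-0.9,"rz":0,"claw":255},
  {"x":5.1,"y":0,"z":4.6,"rx":0,"ry":-0.9,"rz":0,"claw":255},
])

```text
time_s: 25.15
position: [0.46, -0.1588, 0.1392]
tcp_rot: [[-0.41, 0.855, -0.317], [0.645, 0.518, 0.562], [0.645, 0.026, -0.764]]
force: [-0.2, -1.1, 5.8]
opening: 0.149
grasp_force: 29.9
```

Request:
apply_moves([
  {"x":0,"y":0,"z":0,"rx":0,"ry":0,"rz":0,"claw":200},
  {"x":0,"y":0,"z":0,"rx":0,"ry":0,"rz":0,"claw":150},
  {"x":0,"y":0,"z":0,"rx":0,"ry":0,"rz":0,"claw":120},
  {"x":0,"y":0,"z":0,"rx":0,"ry":0,"rz":0,"claw":120},
  {"x":0,"y":0,"z":-10,"rx":0,"ry":0,"rz":0,"claw":120},
  {"x":0,"y":0,"z":-30,"rx":0,"ry":0,"rz":0,"claw":120},
  {"x":0,"y":0,"z":-60,"rx":0,"ry":0,"rz":0,"claw":120},
  {"x":0,"y":0,"z":-90,"rx":0,"ry":0,"rz":0,"claw":120},
  {"x":0,"y":0,"z":-110,"rx":0,"ry":0,"rz":0,"claw":120},
])

```text
time_s: 26.28
position: [0.496, -0.2228, 0.2238]
tcp_rot: [[-0.41, 0.855, -0.316], [0.646, 0.517, 0.561], [0.644, 0.026, -0.765]]
force: [0.3, 0.8, 0.4]
opening: 0.532
grasp_force: 0.0
```

```bash
python3 - <<'E'
from h import *
s=st();standing("small",(.4596,-.1597),.068);standing("large",(.5859,-.2626),.074)
goal(s,[.585,.11,.23],211,-15)
goal(s,[.585,.11,.23],31,15)
E
```

```text
t 26.275 J [-42.62  41.25  71.83  11.91 105.31 -75.19] TCP [ 0.496  -0.2228  0.2238] open 0.532 gf 0.0
small 189 base off mm [-0.7 -1.7] lean deg x,y [ 1.1 -4.5] med 0.001
large 153 base off mm [1.  0.4] lean deg x,y [2.1 3. ] med 0.0008
shift [182.5 248.5 153.9] turn [  3.55  -6.98 -15.02]
shift [182.5 248.5 153.9] turn [-6.83 -3.47 13.51]
```

```bash
python3 - <<'E'
from h import *
c=camera_params("wrist");p,d=capture("wrist");cv2.imwrite("pics/w5.png",p[:,:,::-1]);A=world(d,c).reshape(-1,3);A=A[np.isfinite(A).all(1)]
for kind,cc,z0,r,lo,hi in(("small",(.4596,-.1597),.068,.007,.033,.093),("large",(.5859,-.2626),.074,.008,.045,.118)):
    q=A-np.array([*cc,z0]);P=q[(np.hypot(q[:,0],q[:,1])<.025)&(q[:,2]>lo)&(q[:,2]<hi)]
    if len(P)<50: print(kind,len(P));continue
    f=lambda p:np.minimum(np.abs(np.hypot(P[:,0]-p[0]-p[2]*P[:,2],P[:,1]-p[1]-p[3]*P[:,2])-r),.01)
    b=min((least_squares(f,[x,y,a,e],loss="soft_l1",f_scale=.001) for a in(-.1,0,.1) for e in(-.1,0,.1) for x in(-.005,.005) for y in(-.005,.005)),key=lambda o:o.cost)
    print(kind,len(P),(b.x[:2]*1000).round(1),np.degrees(b.x[2:]).round(1),np.median(f(b.x)),P[:,2].min(),P[:,2].max())
E
```

```text
small 410 [ 3.4 -0.5] [-0.2 -4.5] 0.00025283128073197176 0.03307827848542527 0.09297640226721765
large 0
```

View pics/w5.png

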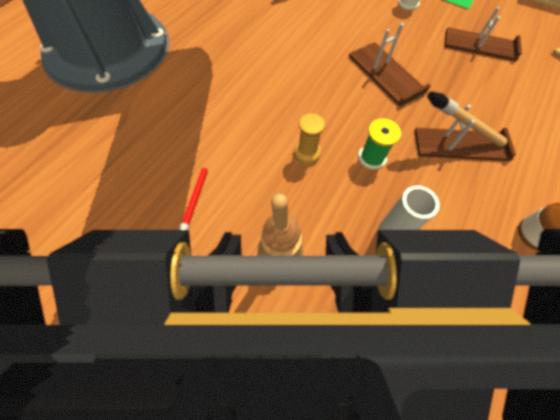

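Request:
apply_moves([
  {"x":20,"y":1,"z":-23,"rx":0,"ry":0,"rz":0,"claw":120},
  {"x":39,"y":2,"z":-46,"rx":0,"ry":0,"rz":0,"claw":120},
  {"x":53,"y":26,"z":-26,"rx":0.35,"ry":-0.69,"rz":-1.49,"claw":120},
  {"x":67,"y":51,"z":-6,"rx":0.7,"ry":-1.38,"rz":-2.98,"claw":120},
  {"x":82,"y":76,"z":14,"rx":1.05,"ry":-2.07,"rz":-4.47,"claw":120},
  {"x":96,"y":100,"z":34,"rx":1.4,"ry":-2.76,"rz":-5.96,"claw":120},
  {"x":110,"y":125,"z":54,"rx":1.75,"ry":-3.45,"rz":-7.45,"claw":120},
  {"x":125,"y":150,"z":74,"rx":2.1,"ry":-4.14,"rz":-8.94,"claw":120},
  {"x":139,"y":175,"z":94,"rx":2.45,"ry":-4.83,"rz":-10.4,"claw":120},
  {"x":154,"y":200,"z":114,"rx":2.8,"ry":-5.5,"rz":-11.9,"claw":120},
])

```text
time_s: 27.78
position: [0.5658, 0.0474, 0.2389]
tcp_rot: [[-0.971, -0.234, 0.051], [-0.224, 0.962, 0.153], [-0.085, 0.138, -0.987]]
force: [0.2, -0.6, -0.4]
opening: 0.528
grasp_force: 0.0
```

```bash
python3 - <<'E'
from h import *
s=st();goal(s,[.580,.106,.22],211,-15)
E
```

```text
t 27.775 J [ -11.59   23.57   92.06   10.32   63.64 -119.45] TCP [0.5658 0.0474 0.2389] open 0.528 gf 0.0
shift [-25.3  50.5  28.4] turn [ 0.79 -1.47 -3.07]
```

Request:
apply_moves([
  {"x":-8,"y":17,"z":9,"rx":0.3,"ry":-0.5,"rz":-1.2,"claw":120},
  {"x":-17,"y":34,"z":19,"rx":0.6,"ry":-1.1,"rz":-2.3,"claw":120},
  {"x":-25,"y":50.5,"z":28.4,"rx":0.79,"ry":-1.47,"rz":-3.07,"claw":120},
  {"x":-25,"y":50.5,"z":28.4,"rx":0.79,"ry":-1.47,"rz":-3.07,"claw":120},
  {"x":-25,"y":50.5,"z":28.4,"rx":0.79,"ry":-1.47,"rz":-3.07,"claw":120},
])

```text
time_s: 28.4
position: [0.5809, 0.1038, 0.2207]
tcp_rot: [[-0.831, -0.51, 0.221], [-0.492, 0.86, 0.132], [-0.258, 0.001, -0.966]]
force: [0.0, 0.1, 0.1]
opening: 0.529
grasp_force: 0.0
```

```bash
python3 - <<'E'
from h import *
s=st();f=look("brush",[.661,.1555,.026,211,30.],"w6",zmin=.012)
y=np.radians(f[3]);e=np.radians(f[4]);a=np.array([np.cos(y)*np.cos(e),np.sin(y)*np.cos(e),np.sin(e)])
g=f[:3]+a*.111
z=np.array([-np.cos(y)*np.sin(np.radians(15)),-np.sin(y)*np.sin(np.radians(15)),-np.cos(np.radians(15))])
goal(s,g-.006*z,f[3],-15);print(g)
E
```

```text
t 28.4 J [  -5.37   22.85   98.19   11.94   47.46 -133.21] TCP [0.5809 0.1038 0.2207] open 0.529 gf 0.0
brush [6.541000e-01 1.536000e-01 2.940000e-02 2.092467e+02 3.152140e+01] 0.0021 1507 grip [0.5716 0.1074 0.0875]
shift [ 40.3   7.7 121.2] turn [ 0.07 -0.01  0.22]
[0.57158799 0.10735841 0.08746503]
```

```bash
python3 - <<'E'
from h import *
s=st();c=camera_params("wrist");p,d=capture("wrist");A=world(d,c).reshape(-1,3);C=p.reshape(-1,3).astype(int);k=np.isfinite(A).all(1);A=A[k];C=C[k]
y=np.radians(210.5);a=np.array([np.cos(y)*.866,np.sin(y)*.866,.5]);o=np.array([.659,.155,.027]);q=A-o;t=q@a;r=np.linalg.norm(q-t[:,None]*a,axis=1)
e1=np.array([-np.sin(y),np.cos(y),0]);e2=np.cross(a,e1)
lum=C.sum(1)
for lo in range(-15,185,15):
    m=(t>lo/1000)&(t<lo/1000+.015)&(r<.016)
    if m.sum()>5: print(lo,m.sum(),"lat",(np.median(q[m]@e1)*1000).round(1),"top",(np.percentile(q[m]@e2*-np.sign(e2[2])*-1,95)*1000).round(1),"rgb",np.median(C[m],0))
m=(t>.0)&(t<.115)&(r<.018)&(C[:,0]>120);P=A[m];x=np.zeros(4)
f=lambda x:np.minimum(abs(np.linalg.norm(np.cross(P-o-x[0]*e1-x[1]*e2,(v:=a+x[2]*e1+x[3]*e2)/np.linalg.norm(v)),axis=1)-.007),.01)
b=least_squares(f,x,x_scale=[.01,.01,.1,.1],loss="soft_l1",f_scale=.001);v=a+b.x[2]*e1+b.x[3]*e2;v/=np.linalg.norm(v)
O=o+b.x[0]*e1+b.x[1]*e2;print(m.sum(),np.median(f(b.x)),O.round(4),v.round(4),"elev",np.degrees(np.arcsin(v[2])),"yaw",np.degrees(np.arctan2(v[1],v[0]))%360)
tt=(A-O)@v;rr=np.linalg.norm(A-O-tt[:,None]*v,axis=1)
mm=(rr<.013)&(A[:,2]>.012)&(tt<.2);print("t range",np.percentile(tt[mm],[0.5,99.8]))
E
```

```text
t 28.45 J [  -5.4    22.84   98.16   11.94   47.45 -133.22] TCP [0.5813 0.1034 0.2209] open 0.533 gf 0.0
-15 178 lat 0.9 top -1.6 rgb [134.5  79.   43. ]
0 67 lat -2.4 top -3.2 rgb [242. 190. 107.]
15 82 lat -2.3 top -3.4 rgb [241.  187.5 105.5]
30 83 lat -3.2 top -3.4 rgb [242. 190. 105.]
45 96 lat -3.3 top -3.3 rgb [241.  187.5 104. ]
60 106 lat -3.7 top -3.5 rgb [242.  189.5 106. ]
75 169 lat -2.2 top -1.5 rgb [230. 183. 110.]
90 142 lat -4.8 top -3.4 rgb [242. 192. 111.]
105 134 lat -5.2 top -1.8 rgb [236. 195. 118.]
120 249 lat -4.9 top -1.5 rgb [221. 206. 173.]
135 249 lat -5.9 top -1.8 rgb [40. 39. 36.]
150 275 lat -6.4 top -3.5 rgb [39. 37. 34.]
843 0.0016051204528209143 [0.6587 0.1573 0.0286] [-0.7527 -0.4371  0.4923] elev 29.490447140508937 yaw 210.14490353034523
t range [-0.01554757  0.16169231]
```

```bash
python3 - <<'E'
from h import *
s=read_state();y=np.radians(209.4);q=np.radians(15)
z=np.array([-np.cos(y)*np.sin(q),-np.sin(y)*np.sin(q),-np.cos(q)])
goal(s,np.array([.5745,.1098,.0827])-.006*z,209.4,-15)
E
```

```text
shift [ 38.4   9.1 127. ] turn [ 0.06 -0.    0.19]
```

Request:
apply_moves([
  {"x":9,"y":3,"z":30,"rx":0,"ry":0,"rz":0.1,"claw":120},
  {"x":20,"y":7,"z":70,"rx":0,"ry":0,"rz":0.19,"claw":130},
  {"x":31,"y":9,"z":105,"rx":0,"ry":0,"rz":0.19,"claw":140},
  {"x":38,"y":9,"z":126,"rx":0,"ry":0,"rz":0.19,"claw":150},
  {"x":38,"y":9,"z":127,"rx":0,"ry":0,"rz":0.19,"claw":160},
  {"x":38,"y":9,"z":127,"rx":0,"ry":0,"rz":0.19,"claw":255},
  {"x":38,"y":9,"z":127,"rx":0,"ry":0,"rz":0.19,"claw":255},
  {"x":38,"y":9,"z":127,"rx":0,"ry":0,"rz":0.19,"claw":255},
  {"x":38,"y":9,"z":127,"rx":0,"ry":0,"rz":0.19,"claw":255},
  {"x":38,"y":9,"z":127,"rx":0,"ry":0,"rz":0.19,"claw":255},
])

```text
time_s: 29.75
position: [0.5732, 0.1099, 0.0887]
tcp_rot: [[-0.841, -0.494, 0.222], [-0.476, 0.869, 0.133], [-0.259, 0.006, -0.966]]
force: [-1.4, 0.5, -0.7]
opening: 0.01
grasp_force: 0.0
```

Request:
apply_moves([
  {"x":0,"y":0,"z":0,"rx":0,"ry":0,"rz":0,"claw":255},
  {"x":0,"y":0,"z":0,"rx":0,"ry":0,"rz":0,"claw":255},
])

```text
time_s: 30.0
position: [0.573, 0.1099, 0.0883]
tcp_rot: [[-0.841, -0.494, 0.222], [-0.476, 0.869, 0.133], [-0.258, 0.006, -0.966]]
force: [-0.1, -0.0, 0.6]
opening: 0.005
grasp_force: 0.0
```

```bash
python3 - <<'E'
from h import *
p,d=capture("wrist")
a=p[100:420,120:440,::-1];q,_=capture("scene");b=q[200:340,230:370,::-1]
cv2.imwrite("pics/w7.png",np.hstack([cv2.resize(a,(400,400)),cv2.resize(b,(400,400))]))
E
```

```text
(no output)
```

View pics/w7.png

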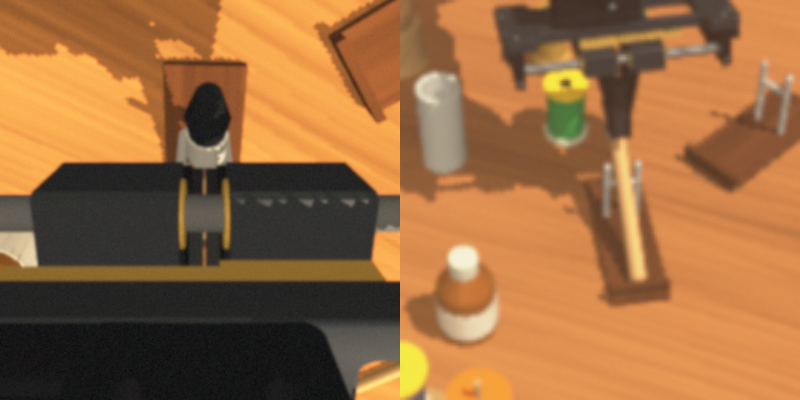

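Request:
apply_moves([
  {"x":0,"y":0,"z":0,"rx":0,"ry":0,"rz":0,"claw":160},
  {"x":0,"y":0,"z":0,"rx":0,"ry":0,"rz":0,"claw":150},
  {"x":0,"y":0,"z":0,"rx":0,"ry":0,"rz":0,"claw":150},
  {"x":0,"y":0,"z":0,"rx":0,"ry":0,"rz":0,"claw":150},
  {"x":0,"y":0,"z":-6,"rx":0,"ry":0,"rz":0,"claw":150},
  {"x":0,"y":0,"z":-11,"rx":0,"ry":0,"rz":0,"claw":150},
  {"x":0,"y":0,"z":-11,"rx":0,"ry":0,"rz":0,"claw":180},
  {"x":0,"y":0,"z":-11,"rx":0,"ry":0,"rz":0,"claw":255},
  {"x":0,"y":0,"z":-11,"rx":0,"ry":0,"rz":0,"claw":255},
  {"x":0,"y":0,"z":-11,"rx":0,"ry":0,"rz":0,"claw":255},
])

```text
time_s: 31.35
position: [0.5706, 0.1084, 0.0989]
tcp_rot: [[-0.841, -0.494, 0.222], [-0.476, 0.87, 0.133], [-0.258, 0.006, -0.966]]
force: [-0.1, 0.7, -0.0]
opening: 0.053
grasp_force: 0.0
```

Request:
apply_moves([
  {"x":0,"y":0,"z":0,"rx":0,"ry":0,"rz":0,"claw":255},
  {"x":0,"y":0,"z":0,"rx":0,"ry":0,"rz":0,"claw":255},
  {"x":0,"y":0,"z":0,"rx":0,"ry":0,"rz":0,"claw":255},
])

```text
time_s: 31.72
position: [0.5706, 0.1084, 0.099]
tcp_rot: [[-0.841, -0.494, 0.222], [-0.476, 0.87, 0.133], [-0.258, 0.006, -0.966]]
force: [-0.5, 0.2, -0.3]
opening: 0.006
grasp_force: 0.0
```

```bash
python3 - <<'E'
from h import *
s=st();R=s["tcp_rot"]
for n in("wrist","scene","side"):
    p,d=capture(n);W=world(d,camera_params(n));T=((W-s["position"])@R)*1000;T=T.reshape(-1,3);C=p.reshape(-1,3).astype(int)
    print(n)
    for lo in range(-110,80,10):
        m=(abs(T[:,1])<12)&(T[:,0]>lo)&(T[:,0]<lo+10)&(T[:,2]>-30)&(W.reshape(-1,3)[:,2]>.014)
        if m.sum()>3:print(lo,m.sum(),"y",np.median(T[m,1]).round(1),"z",np.percentile(T[m,2],[5,50]).round(1),np.median(C[m],0))
E
```

```text
t 31.725 J [  -4.95   33.43  105.54   17.63   29.97 -138.96] TCP [0.5706 0.1084 0.099 ] open 0.006 gf 0.0
wrist
-90 6 y 0.6 z [105.5 105.9] [92.  64.  45.5]
-20 5 y 0.5 z [-24.  -23.3] [76. 56. 44.]
-10 158 y -7.2 z [24.9 53.7] [157.  139.5 112. ]
0 890 y 0.0 z [-26.7 -10.4] [42. 37. 33.]
10 372 y 0.8 z [2.5 7.4] [154. 144. 122.]
20 431 y 1.1 z [-7.2 -2.8] [44. 43. 41.]
30 583 y 1.4 z [-12.7  -8.6] [28. 28. 26.]
40 334 y 1.9 z [-13.7 -10.7] [35. 34. 32.]
scene
-90 21 y -1.5 z [105.7 107.6] [125.  79.  49.]
-80 32 y -3.2 z [ 98.8 103.9] [217.5 158.5  98.5]
-70 36 y -3.0 z [87.9 94.4] [241.5 196.5 121. ]
-60 36 y -3.4 z [77.9 84.2] [238.5 191.  117.5]
-50 35 y -2.2 z [66.3 73.7] [238. 190. 118.]
-40 29 y -4.2 z [57.  63.5] [231. 179. 113.]
-30 35 y -2.6 z [50.3 54.8] [238. 190. 120.]
-20 66 y -1.4 z [-28.6  39.4] [164.  136.   96.5]
-10 125 y -0.2 z [-27.2  -1.5] [124. 100.  79.]
0 41 y -2.0 z [-10.   22.8] [229. 179. 111.]
10 22 y -6.2 z [-14.   16.2] [150. 118.  94.]
20 7 y -7.6 z [0.5 8. ] [148. 106.  72.]
side
-90 5 y -5.8 z [101.2 106.1] [98. 75. 60.]
-80 4 y -5.8 z [ 98.  102.1] [118.   89.5  61.5]
-70 4 y -5.5 z [87.1 93.3] [140.  106.5  73. ]
-60 7 y -5.0 z [75.6 77.8] [154. 118.  80.]
-50 5 y -3.3 z [65.8 71.5] [172. 132.  89.]
-40 6 y -3.6 z [54.7 63.9] [160.5 127.   89.5]
-30 4 y -1.3 z [50.3 54.3] [168.5 132.   89. ]
-20 8 y -3.8 z [34.7 40.2] [149. 115.  82.]
-10 23 y -6.7 z [ 0.1 41.2] [129. 108.  85.]
0 34 y -1.5 z [-26.7  -4.9] [91.5 70.5 49.5]
10 25 y -0.6 z [-26.  -12.9] [98. 71. 48.]
20 8 y -5.7 z [-4.9  2.4] [100.5  87.   72. ]
30 19 y 0.1 z [-11.4  -7.8] [86. 64. 50.]
40 14 y 0.6 z [-15.9  -9.5] [78.  56.5 42.5]
```

```bash
cat >> h.py <<'E'
def brushfit(o,a,cams,tmax=.115,tmin=.0):
    s=read_state();o=np.array(o);a=np.array(a)/np.linalg.norm(a);e1=np.cross([0,0,1],a);e1/=np.linalg.norm(e1);e2=np.cross(a,e1)
    for n in cams:
        p,d=capture(n);A=world(d,camera_params(n)).reshape(-1,3);C=p.reshape(-1,3).astype(int);k=np.isfinite(A).all(1);A=A[k];C=C[k]
        x=np.zeros(4)
        for th in(.02,.012,.010):
            v=a+x[2]*e1+x[3]*e2;v/=np.linalg.norm(v);b=o+x[0]*e1+x[1]*e2;t=(A-b)@v;r=np.linalg.norm(A-b-t[:,None]*v,axis=1)
            m=(t>tmin)&(t<tmax)&(r<th)&(C[:,0]>140)&(C[:,0]-C[:,2]>60)&(C[:,1]>115);P=A[m]
            f=lambda x:np.minimum(abs(np.linalg.norm(np.cross(P-o-x[0]*e1-x[1]*e2,(w:=a+x[2]*e1+x[3]*e2)/np.linalg.norm(w)),axis=1)-.007),.01)
            if len(P)>10:x=least_squares(f,x,x_scale=[.01,.01,.1,.1],loss="soft_l1",f_scale=.001).x
        v=a+x[2]*e1+x[3]*e2;v/=np.linalg.norm(v);b=o+x[0]*e1+x[1]*e2
        print(n,m.sum(),np.median(f(x)).round(4),b.round(4),v.round(3),"elev",np.degrees(np.arcsin(v[2])).round(1),"yaw",(np.degrees(np.arctan2(v[1],v[0]))%360).round(1),"grip",(b+.111*v).round(4),"in tool",((b+.111*v-s["position"])@s["tcp_rot"]*1000).round(1))
E
python3 - <<'E'
from h import *
brushfit([.6587,.1573,.0286],[-.7527,-.4371,.4923],("scene","side","wrist"))
# initial scene for comparison
E
```

```text
scene 218 0.0012 [0.6599 0.1517 0.0255] [-0.765 -0.416  0.491] elev 29.4 yaw 208.5 grip [0.575  0.1055 0.08  ] in tool [ 2.6 -4.8 18.9]
side 23 0.0004 [0.6594 0.1562 0.0286] [-0.757 -0.43   0.493] elev 29.5 yaw 209.6 grip [0.5754 0.1085 0.0833] in tool [ 0.1 -2.4 16.2]
wrist 0 nan [ 12.0216 -20.1183  -0.6003] [-0.492  0.87   0.029] elev 1.7 yaw 119.5 grip [ 11.967  -20.0217  -0.597 ] in tool [   175.1 -23135.9    532.4]
  return _methods._mean(a, axis=axis, dtype=dtype,
  ret = ret.dtype.type(ret / rcount)
```

Request:
apply_moves([
  {"x":0,"y":-3,"z":0,"rx":0,"ry":0,"rz":0,"claw":120},
  {"x":0,"y":-3,"z":0,"rx":0,"ry":0,"rz":0,"claw":120},
  {"x":0,"y":-3,"z":0,"rx":0,"ry":0,"rz":0,"claw":120},
  {"x":0,"y":-3,"z":0,"rx":0,"ry":0,"rz":0,"claw":120},
  {"x":0,"y":-3,"z":8,"rx":0,"ry":0,"rz":0,"claw":120},
  {"x":0,"y":-3,"z":16,"rx":0,"ry":0,"rz":0,"claw":120},
  {"x":0,"y":-3,"z":24,"rx":0,"ry":0,"rz":0,"claw":120},
  {"x":0,"y":-3,"z":30,"rx":0,"ry":0,"rz":0,"claw":120},
  {"x":0,"y":-3,"z":30,"rx":0,"ry":0,"rz":0,"claw":120},
])

```text
time_s: 33.15
position: [0.5785, 0.1099, 0.0692]
tcp_rot: [[-0.841, -0.494, 0.221], [-0.476, 0.869, 0.133], [-0.257, 0.007, -0.966]]
force: [-0.3, -0.3, -0.4]
opening: 0.528
grasp_force: 0.0
```

Request:
apply_moves([
  {"x":0,"y":0,"z":0,"rx":0,"ry":0,"rz":0,"claw":255},
  {"x":0,"y":0,"z":0,"rx":0,"ry":0,"rz":0,"claw":255},
  {"x":0,"y":0,"z":0,"rx":0,"ry":0,"rz":0,"claw":255},
  {"x":0,"y":0,"z":0,"rx":0,"ry":0,"rz":0,"claw":255},
  {"x":0,"y":0,"z":0,"rx":0,"ry":0,"rz":0,"claw":255},
  {"x":0,"y":0,"z":0,"rx":0,"ry":0,"rz":0,"claw":255},
  {"x":0,"y":0,"z":0,"rx":0,"ry":0,"rz":0,"claw":255},
])

```text
time_s: 34.02
position: [0.5788, 0.1098, 0.07]
tcp_rot: [[-0.841, -0.494, 0.222], [-0.476, 0.87, 0.133], [-0.258, 0.006, -0.966]]
force: [-0.2, 0.4, 0.4]
opening: 0.135
grasp_force: 30.0
```

Request:
apply_moves([
  {"x":-1,"y":0,"z":-5,"rx":0,"ry":0,"rz":0,"claw":255},
  {"x":-4,"y":0,"z":-14,"rx":0,"ry":0,"rz":0,"claw":255},
  {"x":-8,"y":0,"z":-29,"rx":0,"ry":0,"rz":0,"claw":255},
  {"x":-14,"y":0,"z":-52,"rx":0,"ry":0,"rz":0,"claw":255},
  {"x":-22,"y":0,"z":-82,"rx":0,"ry":0,"rz":0,"claw":255},
  {"x":-30,"y":0,"z":-115,"rx":0,"ry":0,"rz":0,"claw":255},
  {"x":-39,"y":1,"z":-148,"rx":0,"ry":0,"rz":0,"claw":255},
  {"x":-45,"y":1,"z":-170,"rx":0,"ry":0,"rz":0,"claw":255},
  {"x":-47,"y":1,"z":-178,"rx":0,"ry":0,"rz":0,"claw":255},
])

```text
time_s: 35.15
position: [0.579, 0.1093, 0.2569]
tcp_rot: [[-0.84, -0.494, 0.226], [-0.476, 0.87, 0.132], [-0.262, 0.003, -0.965]]
force: [0.1, 0.6, -0.3]
opening: 0.138
grasp_force: 29.9
```

```bash
python3 - <<'E'
from h import *
s=st();R=s["tcp_rot"]
a=R@(R.T@np.array([-.761,-.423,.492]));g=s["position"]-.014*R[:,2]-.003*R[:,1]*0
brushfit(g-.111*a,a,("scene","side"),tmax=.1)
goal(s,[.58,-.05,.27],195,45)
for n in("scene",):
    p,d=capture(n);cv2.imwrite("pics/b1.png",p[:,:,::-1])
E
```

```text
t 35.15 J [  -4.76   19.96   96.13   11.01   51.91 -130.22] TCP [0.579  0.1093 0.2569] open 0.138 gf 29.9
scene 294 0.0007 [0.6514 0.1531 0.2008] [-0.734 -0.454  0.505] elev 30.3 yaw 211.7 grip [0.5699 0.1028 0.2569] in tool [10.8 -1.2 -2.9]
side 0 nan [0.6603 0.1544 0.2158] [-0.761 -0.423  0.492] elev 29.5 yaw 209.1 grip [0.5758 0.1075 0.2704] in tool [ -0.  -0. -14.]
shift [  71.6 -139.   -33.5] turn [-0.62  9.97  2.47]
  return _methods._mean(a, axis=axis, dtype=dtype,
  ret = ret.dtype.type(ret / rcount)
```

Request:
apply_moves([
  {"x":6,"y":-11,"z":-5,"rx":0,"ry":0.8,"rz":0.2,"claw":255},
  {"x":18,"y":-34,"z":-10,"rx":-0.1,"ry":2.3,"rz":0.6,"claw":255},
  {"x":30,"y":-59,"z":-15,"rx":-0.25,"ry":4,"rz":1,"claw":255},
  {"x":43,"y":-84,"z":-20,"rx":-0.35,"ry":5.7,"rz":1.4,"claw":255},
  {"x":55,"y":-108,"z":-25,"rx":-0.45,"ry":7.4,"rz":1.8,"claw":255},
  {"x":65,"y":-127,"z":-31,"rx":-0.55,"ry":9,"rz":2.2,"claw":255},
  {"x":71,"y":-139,"z":-33.5,"rx":-0.62,"ry":9.97,"rz":2.47,"claw":255},
  {"x":71,"y":-139,"z":-33.5,"rx":-0.62,"ry":9.97,"rz":2.47,"claw":255},
  {"x":71,"y":-139,"z":-33.5,"rx":-0.62,"ry":9.97,"rz":2.47,"claw":255},
])

```text
time_s: 36.42
position: [0.5794, -0.0492, 0.2667]
tcp_rot: [[-0.68, -0.259, -0.686], [-0.184, 0.966, -0.183], [0.71, 0.002, -0.704]]
force: [-0.2, 0.6, -0.3]
opening: 0.14
grasp_force: 29.9
```

```bash
cat >> h.py <<'E'
def brushup(tube=(.5734,-.0591),save=None):
    """near-upright brush: handle line (slope from z) and butt height, per camera"""
    s=st();res=[]
    for n in("scene","side"):
        p,d=capture(n);W=world(d,camera_params(n));A=W.reshape(-1,3);C=p.reshape(-1,3).astype(int)
        if save:cv2.imwrite(f"pics/{save}_{n}.png",p[:,:,::-1])
        g=s["position"]
        m=(np.hypot(A[:,0]-g[0],A[:,1]-g[1])<.05)&(A[:,2]<g[2]-.02)&(A[:,2]>.093)&(C[:,0]-C[:,2]>40)
        P=A[m]
        if len(P)<15:print(n,len(P));continue
        f=lambda x:np.minimum(abs(np.hypot(P[:,0]-x[0]-x[2]*(P[:,2]-.15),P[:,1]-x[1]-x[3]*(P[:,2]-.15))-.007),.01)
        b=min((least_squares(f,[*(np.median(P[:,:2],0)+k),a,e],loss="soft_l1",f_scale=.001) for k in((0,0),(-.005,0),(.005,0)) for a in(-.2,0,.2) for e in(-.2,0,.2)),key=lambda o:o.cost)
        print(n,len(P),"xy@.15",b.x[:2].round(4),"lean",np.degrees(np.arctan(b.x[2:])).round(1),"med",np.median(f(b.x)).round(4),"butt z",np.percentile(P[:,2],1).round(4))
        res.append(b.x)
    return res,s
E
python3 - <<'E'
from h import *
brushup(save="b2")
print(read_state()["tcp_rot"].round(3))
a=cv2.imread("pics/b2_scene.png")[120:300,170:350];b=cv2.imread("pics/b2_side.png")[100:280,230:410]
cv2.imwrite("pics/b2c.png",np.hstack([cv2.resize(a,(400,400)),cv2.resize(b,(400,400))]))
E
```

```text
t 36.425 J [  -7.6    46.29   56.57  -18.07  118.88 -115.41] TCP [ 0.5794 -0.0492  0.2667] open 0.14 gf 29.9
scene 150 xy@.15 [ 0.574  -0.0485] lean [ 1.2 -1.4] med 0.0006 butt z 0.1574
side 136 xy@.15 [ 0.5755 -0.0454] lean [-0.3 -2.1] med 0.001 butt z 0.0941
[[-0.681 -0.26  -0.685]
 [-0.184  0.966 -0.183]
 [ 0.709  0.001 -0.705]]
```

View pics/b2c.png

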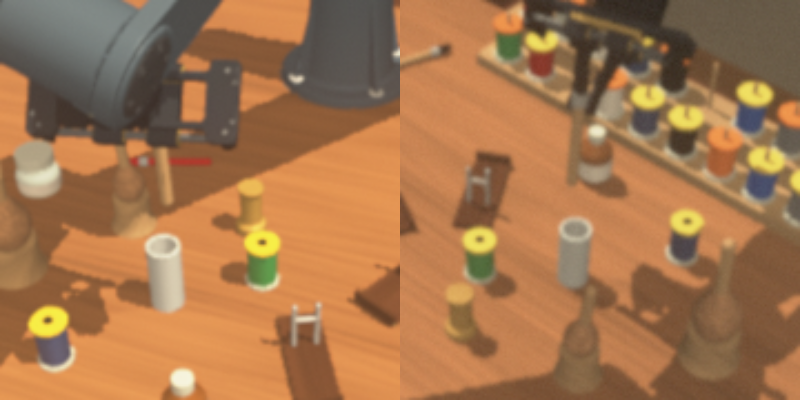

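Request:
apply_moves([
  {"x":1,"y":-4,"z":1,"rx":0,"ry":0,"rz":0,"claw":255},
  {"x":2,"y":-9,"z":2,"rx":0,"ry":0,"rz":0,"claw":255},
  {"x":-8,"y":-12,"z":13,"rx":0,"ry":0,"rz":0,"claw":255},
  {"x":-20,"y":-12,"z":25,"rx":0,"ry":0,"rz":0,"claw":255},
  {"x":-30,"y":-12,"z":35,"rx":0,"ry":0,"rz":0,"claw":255},
  {"x":-36,"y":-12,"z":41,"rx":0,"ry":0,"rz":0,"claw":255},
  {"x":-36,"y":-12,"z":41,"rx":0,"ry":0,"rz":0,"claw":255},
  {"x":-36,"y":-12,"z":41,"rx":0,"ry":0,"rz":0,"claw":255},
])

```text
time_s: 37.52
position: [0.5796, -0.0621, 0.2132]
tcp_rot: [[-0.68, -0.259, -0.685], [-0.183, 0.966, -0.183], [0.71, 0.001, -0.705]]
force: [-0.3, 0.3, -0.5]
opening: 0.138
grasp_force: 29.9
```

```bash
python3 - <<'E'
from h import *
brushup(save="b3")
E
```

```text
t 37.525 J [  -8.52   49.13   58.98  -17.97  113.55 -114.48] TCP [ 0.5796 -0.0621  0.2132] open 0.138 gf 29.9
scene 125 xy@.15 [ 0.5749 -0.0626] lean [ 0.4 -0.7] med 0.0007 butt z 0.106
side 118 xy@.15 [ 0.5751 -0.0609] lean [ 0.6 -2.4] med 0.0012 butt z 0.1061
```

Request:
apply_moves([
  {"x":-5,"y":1.5,"z":5,"rx":0,"ry":0,"rz":0,"claw":255},
  {"x":-13,"y":1.5,"z":13,"rx":0,"ry":0,"rz":0,"claw":255},
  {"x":-22,"y":1.5,"z":22,"rx":0,"ry":0,"rz":0,"claw":255},
  {"x":-32,"y":1.5,"z":32,"rx":0,"ry":0,"rz":0,"claw":255},
  {"x":-42,"y":1.5,"z":42,"rx":0,"ry":0,"rz":0,"claw":255},
  {"x":-51,"y":1.5,"z":51,"rx":0,"ry":0,"rz":0,"claw":255},
  {"x":-58,"y":1.5,"z":58,"rx":0,"ry":0,"rz":0,"claw":255},
  {"x":-62,"y":1.5,"z":62,"rx":0,"ry":0,"rz":0,"claw":255},
  {"x":-62,"y":1.5,"z":62,"rx":0,"ry":0,"rz":0,"claw":255},
])

```text
time_s: 38.75
position: [0.5784, -0.0606, 0.1249]
tcp_rot: [[-0.68, -0.259, -0.686], [-0.183, 0.966, -0.183], [0.71, 0.001, -0.704]]
force: [-0.2, 0.5, -0.7]
opening: 0.141
grasp_force: 29.9
```

Request:
apply_moves([
  {"x":-2,"y":0,"z":2,"rx":0,"ry":0,"rz":0,"claw":255},
  {"x":-3.5,"y":0,"z":3.5,"rx":0,"ry":0,"rz":0,"claw":255},
  {"x":-3.5,"y":0,"z":3.5,"rx":0,"ry":0,"rz":0,"claw":200},
  {"x":-3.5,"y":0,"z":3.5,"rx":0,"ry":0,"rz":0,"claw":120},
  {"x":-3.5,"y":0,"z":3.5,"rx":0,"ry":0,"rz":0,"claw":120},
  {"x":-3.5,"y":0,"z":3.5,"rx":0,"ry":0,"rz":0,"claw":120},
  {"x":-3.5,"y":0,"z":-15,"rx":0,"ry":0,"rz":0,"claw":120},
  {"x":-3.5,"y":0,"z":-45,"rx":0,"ry":0,"rz":0,"claw":120},
  {"x":-3.5,"y":0,"z":-90,"rx":0,"ry":0,"rz":0,"claw":120},
  {"x":-3.5,"y":0,"z":-130,"rx":0,"ry":0,"rz":0,"claw":120},
])

```text
time_s: 40.0
position: [0.6709, -0.036, 0.2155]
tcp_rot: [[-0.68, -0.259, -0.686], [-0.183, 0.966, -0.183], [0.71, 0.001, -0.705]]
force: [0.2, 0.3, -0.9]
opening: 0.528
grasp_force: 0.0
```

```bash
python3 - <<'E'
from h import *
st();standing("small",(.4596,-.1597),.068);standing("large",(.5859,-.2626),.074)
p,d=capture("scene");W=world(d,camera_params("scene"));A=W.reshape(-1,3)
m=(np.hypot(A[:,0]-.5734,A[:,1]+.0591)<.04)&(A[:,2]>.1)&(A[:,2]<.2)
print("brush top z",np.percentile(A[m,2],99),np.median(A[m],0))
for n,q in dict(spoolG=(.5018,.0357),spoolW=(.4088,.4202),spoolB=(.6982,-.1406),lacq=(.7383,.0369),jar=(.4324,-.3199),stacker=(.4154,-.0127)).items():
    k=(np.hypot(A[:,0]-q[0],A[:,1]-q[1])<.04)&(A[:,2]>.05)&(A[:,2]<.09);B=A[k];print(n,k.sum(),((B[:,:2].min(0)+B[:,:2].max(0))/2-q).round(3) if k.sum() else "")
a=cv2.resize(p[140:320,120:360,::-1],(800,600));cv2.imwrite("pics/fin.png",a)
E
```

```text
t 40.0 J [  -5.94   57.75   38.64  -18.1   125.49 -115.88] TCP [ 0.6709 -0.036   0.2155] open 0.528 gf 0.0
small 139 base off mm [-1.   0.7] lean deg x,y [ 1.1 -6.3] med 0.001
large 143 base off mm [-0.   1.4] lean deg x,y [2.6 3.5] med 0.0008Traceback (most recent call last):
  File "<stdin>", line 5, in <module>
    return _quantile_unchecked(
        a, q, axis, out, overwrite_input, method, keepdims, weights)
    return _ureduce(a,
                    func=_quantile_ureduce_func,
    ...<5 lines>...
                    overwrite_input=overwrite_input,
                    method=method)
    r = func(a, **kwargs)
    result = _quantile(arr,
                       quantiles=q,
    ...<2 lines>...
                       out=out,
                       weights=wgt)
    slices_having_nans = np.isnan(arr[-1, ...])
                                  ~~~^^^^^^^^^
IndexError: index -1 is out of bounds for axis 0 with size 0
```

Request:
apply_moves([
  {"x":30,"y":30,"z":-30,"rx":0,"ry":-0.5,"rz":0,"claw":120},
  {"x":60,"y":80,"z":-60,"rx":0,"ry":-1.5,"rz":0,"claw":120},
  {"x":80,"y":130,"z":-80,"rx":0,"ry":-2.5,"rz":0,"claw":120},
  {"x":90,"y":180,"z":-90,"rx":0,"ry":-3.5,"rz":0,"claw":120},
  {"x":90,"y":220,"z":-90,"rx":0,"ry":-4.5,"rz":0,"claw":120},
])

```text
time_s: 40.88
position: [0.6119, 0.1777, 0.3422]
tcp_rot: [[-0.918, -0.259, -0.3], [-0.247, 0.966, -0.079], [0.31, 0.002, -0.951]]
force: [0.5, -0.5, 0.2]
opening: 0.528
grasp_force: 0.0
```

```bash
cat > chk.py <<'E'
from h import *
st()
for i in range(2): standing("small",(.4596,-.1597),.068);standing("large",(.5859,-.2626),.074)
p,d=capture("scene");W=world(d,camera_params("scene"));p2,d2=capture("side");W2=world(d2,camera_params("side"))
A=np.concatenate([W.reshape(-1,3),W2.reshape(-1,3)]);A=A[np.isfinite(A).all(1)]
m=(np.hypot(A[:,0]-.5734,A[:,1]+.0591)<.04)&(A[:,2]>.1)&(A[:,2]<.2)
print("brush",m.sum(),np.percentile(A[m,2],99) if m.sum() else "",np.median(A[m],0))
for n,q,H in(("spoolG",(.5018,.0357),.062),("spoolW",(.4088,.4202),.062),("spoolB",(.6982,-.1406),.062),("lacq",(.7383,.0369),.085),("jar",(.4324,-.3199),.06),("stacker",(.4154,-.0127),.07)):
    k=(np.hypot(A[:,0]-q[0],A[:,1]-q[1])<.042)&(A[:,2]>H-.006)&(A[:,2]<H+.01);B=A[k];print(n,k.sum(),((B[:,:2].min(0)+B[:,:2].max(0))/2-q).round(3) if k.sum() else "")
E
python3 chk.py
```

```text
t 40.875 J [  7.27  34.72  56.79  -2.38 106.38 -98.06] TCP [0.6119 0.1777 0.3422] open 0.528 gf 0.0
small 195 base off mm [ 0.6 -1.6] lean deg x,y [-0.  -4.5] med 0.0011
large 301 base off mm [0.4 0.1] lean deg x,y [2.4 3.9] med 0.0011
small 190 base off mm [ 0.3 -2.2] lean deg x,y [ 0.2 -4.4] med 0.0009
large 294 base off mm [0.9 1.2] lean deg x,y [2.  2.9] med 0.0009
brush 301 0.17895914384742462 [ 0.5648838  -0.06872285  0.14656537]
spoolG 285 [-0.002 -0.001]
spoolW 281 [0.    0.001]
spoolB 320 [0. 0.]
lacq 114 [-0.     0.001]
jar 500 [-0.001  0.   ]
stacker 187 [-0.001  0.001]
```

```bash
python3 -c "
from rig import hand_in
print(hand_in())"
```

```text
the job is handed in; nothing more can be done
None
```

The job is handed in at about 41 s: both floats are seated stem-up in their rings, leaning about 4–5° by the last measurement. The brush stands tip up in the tube, the spools, lacquer, bead jar and hair stacker measured within about 2 mm of where they started, and the hook box was not re-measured. The first grip on the large float slipped and shifted it in its rest before the second one held.

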